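# Fit the adjusting arm on the rolling mill's splined spindle and close the rolls to zero

### The arm

A 6-joint arm with a two-finger parallel gripper is mounted at the origin on a cart in front of the work surface, level with it; the furniture and walls round the work are solid. World frame = base frame: x ahead of the robot, y to its left, z up, the work surface at z = 0. Lengths are in m, angles in rad, forces in N, time in s.
With the tool pointing down it reaches from about 0.4 to 0.825 m from the base axis. Payload 7 kg.
Tool frame: the origin (TCP) lies on the centre line of the jaws, within the pads' length; the fingertips stand 25 mm ahead of it and the grasp point (between the pads) lies 6 mm ahead of it; z points along the fingers, y is the direction in which the jaws open and shut (so a half turn about z gives the same grasp; the last joint's range is limited). The gripper opens to 88 mm and grips with 3 to 60 N. Pads are 19 mm wide; open, the fingers measure 130 mm over their backs; the gripper's body (78 mm by 193 mm) begins 47 mm behind the grasp point.
Start: joints at [-0.899, 0.359, 0.012, 0, -1.224, -0.288], TCP at [0.253, -0.626, 0.252] pointing down, gripper open.
Joint ranges: [-3.07, 3.07], [-1.43, 2.12], [-1.02, 1.25], [-3.03, 1.67], [-3.05, -0], [-3.03, 3.03]. Speed limits (rad/s): [2.39, 2.39, 3.01, 3.14, 3.14, 3.14].

### API

Orientations are given as [roll, pitch, yaw] about the fixed x, y, z axes, in that order (R = Rz(yaw) Ry(pitch) Rx(roll)).
In Python, from station import * gives the robot as it stands. The module is installed in compiled form; this text tells all that it offers.
- The arm moves only by the tool step_arm, never from a script. Its argument "commands" is text: rows parted by semicolons, each of 6 numbers parted by spaces: the shift along the tool's x, y, z in mm, then the turn, a rotation vector about the tool's x, y, z in rad. A call has 1 to 8 rows; each row shifts and turns the commanded pose from where the row before left it, along the tool's axes as they then stand; what a row does not reach is not made up. A row lasts 1/8 s, in which the tool goes at most 62.5 mm and 10.7 degrees, less where a joint would pass 70% of its speed; a pose out of reach is approached as far as the arm can. A call is refused whole if a number of a shift passes 62.5 or a number of a turn 0.188, either way. A call with a gripper value outside its range is refused whole. "jaw" is the finger opening in mm, from 0 to 87.6, set as the call begins (left out, the last holds). The fingers move at their own pace and stop on an object; "grip_force" is the grip in N (left out, the last holds). Time passes only in rows, so rows that do not move let the fingers close. It gives the time, the measured TCP pose, the force and the opening at its end, in the units of the state.
- get_state(): the state, without advancing time (a new reading comes with each control period).
- grab_frame(name): name is "scene" or "top"; returns a dict with "frame" (420x560x3 uint8, red, green, blue), "fovy" (degrees; the focal length in pixels is half the picture's height over the tangent of half this angle, whatever the lens; pixels are square), "cx", "cy" (the principal point, pixels), "rvec" (rotation vector, rad) and "tvec" (3), from world to camera coordinates, as OpenCV has them. Camera axes: x right, y down, z forward; pixel columns grow to the right and rows downward; lengths in m; the calibration is good to about 2 mm. A picture is of the moment at which its call begins. There is no depth.
- job_done(): hands the job in, once; it reports no verdict.
Trained networks look in a picture, given as the dict that the camera call returned (one of the last four; its "shot" number tells which), for a name from the list of things; names that differ only in an ending like _2 or _b are one class to them, and where a whole thing is asked for, a point or a joint stands for the part that bears it (a point fixed in the world has none). Each returns a list of dicts, best first, with "conf" (0 to 1); they miss things now and then, are a little off and sometimes report something else, mostly with a low value. They report only what shows in the picture. A call takes as long as a camera call.
- recognise(picture, name): "pixel" ([column, row] in pixels, amid what is visible of it).
The state is a dict: "t": time; "q": joint angles; "qd": joint speeds; "joint_efforts": joint torques, N m; "eef_pos": TCP position; "ee_rot": TCP orientation; "force": force on the tool from outside, world axes, zero at the start; "moment": the same for the moment, N m; "width": finger opening in m.
Only numpy, scipy, OpenCV 4.12 (cv2) and the standard library are available. Lean on these libraries where they do the work, as an engineer would, in place of code of your own. Each camera call takes 0.05 s, during which the arm holds its last target.

### The job

Put the loose adjusting arm on the upright splined spindle on top of the rolling mill: set it on pointing somewhere over the graduated scale on the dial, feel for the splines by turning it under light pressure without ever forcing it, and let it down fully home on the shoulder. Then swing the arm clockwise until the rolls just meet, gently, so that it ends over the long zero line at the front of the dial, and let go. Leave the other things on the bench as they are.

Things in the scene. Friction and masses are not known exactly. Their poses are not given: they have to be found in the camera images.
- adjuster: Loose steel adjusting arm, about 0.32 kg, lying flat on the bench, handle side up. Hexagon hub 46 mm across flats, 32 mm high; a bar 16 mm wide, 8 to 18 mm above the underside, leaves one flat along the body's +x axis and carries an upright handle. Balance point about 20 mm from the bore axis towards the handle. Origin: on the bore axis at the hub's underside; z up along the bore.
- bore (a point): Top end of the hub's bore, on its axis, 32 mm above the underside. The through bore has six teeth, one at each corner of the hexagon, 24 mm across opposite tooth tips, 33 mm across the grooves; one groove lies towards the bar. A press of about 5 N is enough to feel for the splines; more than 25 N, added up over all touching faces, burrs them.
- handle (a point): The arm's upright handle: black, round, 20 mm thick, from 20 to 50 mm above the hub's underside. About 4 N here turns the spindle; against the closed rolls push no more than 20 N. This point lies on the handle's axis, 36 mm above the underside and 115 mm from the bore axis.
- mill: Bench rolling mill bolted down, grey, base 124 x 170 mm, 159 mm high to its dial; origin at the centre of its underside, -x its front (towards the robot, give or take its yaw), z up. Turning the spindle clockwise seen from above closes the rolls; it stops firmly where they meet. It turns stiffly (0.4 N m) and stays where it is left. A drive crank lies at the mill's left, below the dial.
- zero_mark (a point): Outer end of the long zero line on the dial's face (dial 92 mm across, 159 mm up), 44 mm in front (mill -x) of the spindle axis. A scale of short strokes spans 30 to 90 degrees counter-clockwise of it seen from above: from front-right round to the mill's right side (-y).
- seat (a point): Centre of the spindle's shoulder (38 mm wide), 164 mm above the bench; the hub's underside rests on it when home, the spindle's end then 4 mm proud of the hub. Above it 24 mm of six splines, 31 mm across, with about 2 degrees of play each way in the hub; a hub resting on the spline ends has its underside 24 mm above this point. Axes as the mill's.
- spindle_top (a point): Top end of the spindle, 36 mm above the shoulder: above the splines a plain round pilot 22 mm thick, 12 mm long, its last 6 mm tapered. The spindle starts 0.60 to 1.48 rad short of closed, unmeasured. At closed one spline points along the zero line: of the six ways the arm goes on, 60 degrees apart, just one points over the scale, and that one ends over the zero line.
- top_roll (a joint): Height of the upper roll above its closed place, m: 0 = rolls meet; it falls 2 mm per rad of the spindle's clockwise turn.
- round_pliers: Small pliers, 142 mm, lying in front of the mill; bystander.
- steel_block: Flat steel block 64 x 64 x 20 mm; bystander.
- brass_scrap: Bent offcut of brass sheet, 50 mm; bystander.
- ring_cone: White porcelain ring cone standing on its wide end, 46 mm wide, 100 mm high; bystander.
- cork_dish: Small glass dish on a cork disc, 106 mm wide, 19 mm high; bystander.
- tweezers: Steel tweezers, 126 mm, lying flat; bystander.
- bench_brush: Bench brush, 186 mm, lying on its side; bystander.

How it is judged:
On the way:
1. the arm is home on the spindle, pointing over the scale, with the rolls still open (z of adjuster in the frame of seat below 0.003 m and horizontal distance between adjuster and seat below 0.003 m and angle between adjuster's own z axis and vertical below 0.06 rad and y of handle in the frame of mill below -0.05 m and x of handle in the frame of mill between -0.104 and 0.013 m and value of joint top_roll above 0.0008 m), for 0.2 s.
At the end, for the whole second after the job is handed in: The arm sits home on the spindle's shoulder (underside within 3 mm of it, on the axis within 3 mm, tilted under 0.06 rad), the rolls are closed (upper roll within 0.24 mm of closed), the arm points over the zero line within 0.17 rad, released and at rest (z of adjuster in the frame of seat below 0.003 m and horizontal distance between adjuster and seat below 0.003 m and angle between adjuster's own z axis and vertical below 0.06 rad and value of joint top_roll below 0.00024 m and angle between the x axis of adjuster and the x axis of mill, either way round below 0.17 rad and x of handle in the frame of mill below -0.1 m and linear speed of adjuster below 0.01 m/s); the robot touches nothing.
It fails at once if before it is home, the arm is pressed on the spindle or mill with more than 25 N (z of adjuster in the frame of seat above 0.003 m and contact force between adjuster and mill above 25 N).
It fails at once if once home, the arm is forced on the spindle with more than 200 N in all at the splines and shoulder (about 25 N at the handle against closed rolls) (z of adjuster in the frame of seat below 0.003 m and contact force between adjuster and mill above 200 N).
It fails at once if a bystander is moved by more than 30 mm (distance of any of round_pliers, steel_block, brass_scrap, ring_cone, cork_dish, tweezers, bench_brush from where it was at the start of the episode above 0.03 m).
It also fails if it takes over 72 s, if anything falls off the work surface, if the arm or the gripper's body presses on something with over 40 N, if the wrist force passes 120 N, or if a joint passes its speed limit or range.

## Working session

There is one attempt and no reset: what is moved stays moved. The work goes in short steps, Python scripts to look and compute and a tool call to move; the robot and the scene stay as the last step left them, time stands still between calls to the robot, and variables do not carry over. Pictures are saved under pics/ and viewed, and the job is handed in when it is done.

Besides the shell and the picture viewer there is one more tool, called after "Emit:" as name(argument=value, ...) on one line, values as JSON. step_arm: Moves the arm, as the interface text tells. Its arguments: {"type":"object","properties":{"commands":{"type":"string"},"jaw":{"type":"number"},"grip_force":{"type":"number"}},"required":["commands"]}

```bash
mkdir -p pics
cat > h.py <<'E'
from station import *
import numpy as np, cv2, json
from scipy.spatial.transform import Rotation as R
def K(p):
    f=p["frame"].shape[0]/2/np.tan(np.radians(p["fovy"])/2)
    return np.array([[f,0,p["cx"]],[0,f,p["cy"]],[0,0,1.]])
def proj(p,X):
    return cv2.projectPoints(np.array(X,float).reshape(-1,3),np.array(p["rvec"],float),np.array(p["tvec"],float),K(p),None)[0].reshape(-1,2)
def ray(p,uv):
    Rm=cv2.Rodrigues(np.array(p["rvec"],float))[0];c=-Rm.T@np.array(p["tvec"],float)
    d=Rm.T@np.linalg.inv(K(p))@np.array([uv[0],uv[1],1.]);return c,d
def atz(p,uv,z):
    c,d=ray(p,uv);return c+d*(z-c[2])/d[2]
def tri(p,u,q,v):
    a,d=ray(p,u);b,e=ray(q,v);d/=np.linalg.norm(d);e/=np.linalg.norm(e)
    s=np.linalg.lstsq(np.c_[d,-e],b-a,rcond=None)[0]
    x=a+d*s[0];y=b+e*s[1];return (x+y)/2,np.linalg.norm(x-y)
def save(p,n,crop=None,k=1):
    im=cv2.cvtColor(p["frame"],cv2.COLOR_RGB2BGR)
    if crop: x0,y0,x1,y1=crop; im=im[y0:y1,x0:x1]
    if k!=1: im=cv2.resize(im,None,fx=k,fy=k,interpolation=cv2.INTER_CUBIC)
    cv2.imwrite("pics/"+n+".png",im)
E
python3 - <<'E'
from h import *
np.set_printoptions(precision=4,suppress=True)
S=get_state();print({k:S[k] for k in("t","eef_pos","ee_rot","force","width")})
ps={n:grab_frame(n) for n in("scene","top")}
import pickle;pickle.dump(ps,open("p0.pkl","wb"))
for n,p in ps.items():
    save(p,n+"0"); print(n,p["fovy"],p["cx"],p["cy"],ray(p,(280,210)))
    for o in("adjuster","bore","handle","mill","zero_mark","seat","spindle_top"):
        print(o,[(np.round(r["pixel"],1),round(r["conf"],2)) for r in recognise(p,o)[:2]])
E
```

```text
{'t': 0.0, 'eef_pos': array([ 0.2526, -0.6255,  0.2506]), 'ee_rot': array([ 3.1399, -0.0001, -2.758 ]), 'force': array([0.2769, 0.1159, 0.6151]), 'width': 0.08747950099441132}
scene 49.15525484818135 286.61777064957596 212.13403523183177 (array([-0.2757,  0.6125,  0.9166]), array([ 0.6249, -0.4769, -0.6183]))
adjuster [(array([351.2, 210.6]), 0.77)]
bore [(array([350.4, 209.6]), 0.77), (array([294. , 280.9]), 0.72)]
handle [(array([233.1, 227.2]), 0.65), (array([351. , 213.4]), 0.61)]
mill [(array([350.7, 209.7]), 0.67), (array([231.9, 224.4]), 0.63)]
zero_mark [(array([230.8, 227.7]), 0.84), (array([323.6, 265.7]), 0.63)]
seat [(array([231.6, 227.6]), 0.98)]
spindle_top [(array([232. , 225.6]), 0.95)]
top 52.97084022313406 281.3116160596102 206.6896017504059 (array([0.3827, 0.0228, 1.5705]), array([ 0.076 ,  0.0045, -0.9971]))
adjuster [(array([360.9, 218.4]), 0.52)]
bore [(array([258.2, 178.6]), 0.61), (array([364.8, 221.2]), 0.49)]
handle [(array([364.2, 217.4]), 0.74)]
mill [(array([256.3, 177.7]), 0.75)]
zero_mark [(array([256.3, 180.8]), 0.55)]
seat []
spindle_top [(array([255.6, 179.7]), 0.66), (array([182.3, 214.7]), 0.17)]
```

View pics/scene0.png

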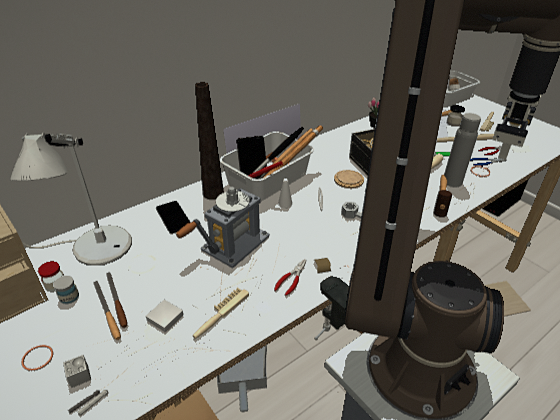

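View pics/top0.png

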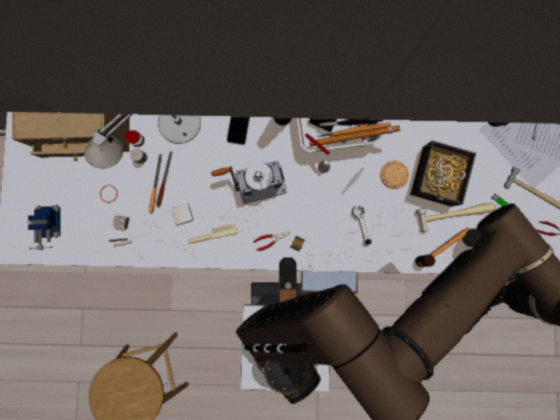

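Run:
```python
from h import *
import pickle
ps=pickle.load(open("p0.pkl","rb"))
save(ps["scene"],"s_mill",(170,170,400,340),3.4)
save(ps["top"],"t_mill",(190,110,420,280),3.4)
```

```text
(no output)
```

View pics/s_mill.png

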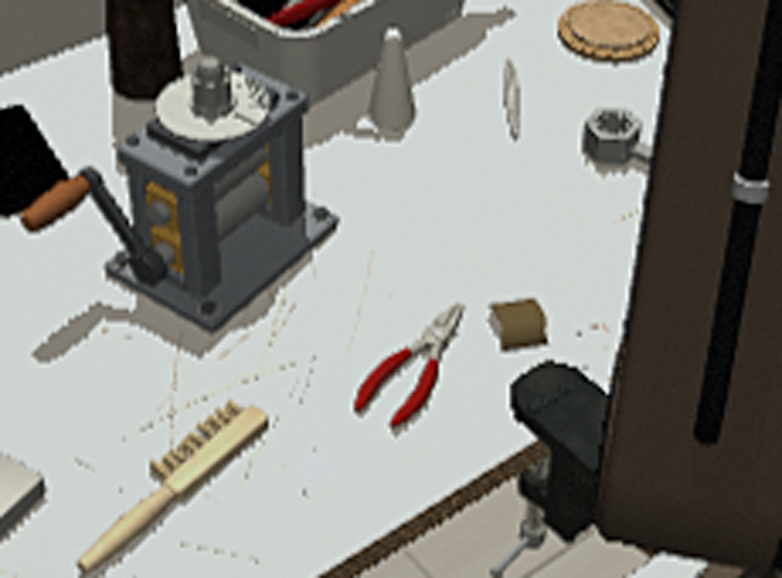

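View pics/t_mill.png

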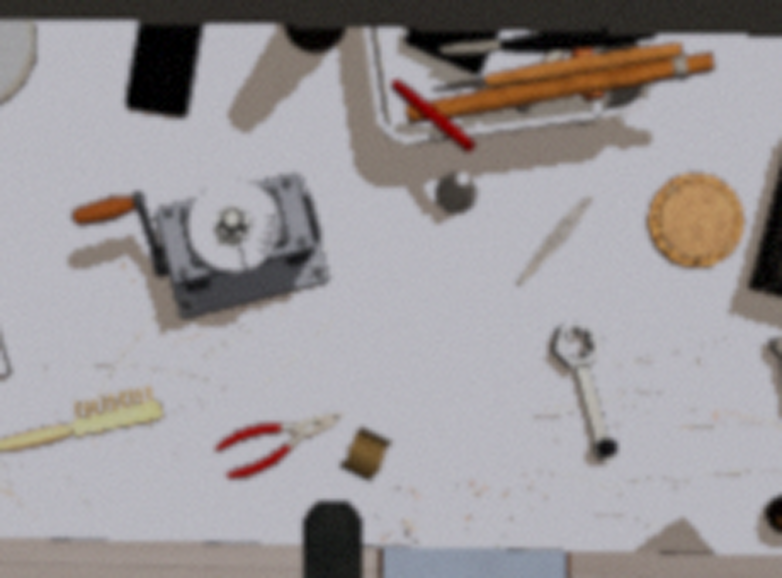

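The scene view shows the mill with its spindle top at about (231,188) and the hub at about (351,207), with the handle hidden behind the robot arm. The top view shows the spindle at about (258,175), the hub at (359,211) and the handle at (368,241). I'll zoom in to refine these.

Run:
```python
from h import *
import pickle
np.set_printoptions(precision=4,suppress=True)
ps=pickle.load(open("p0.pkl","rb"))
s,t=ps["scene"],ps["top"]
print("spin",tri(s,(231.5,187.5),t,(258.5,175.8)),"hub",tri(s,(350.9,206.8),t,(359,211)))
print("handle",atz(t,(367.6,241.5),.05))
def tile(p,c,n,w=25,k=16):
    x,y=c; return cv2.resize(cv2.cvtColor(p["frame"][y-w:y+w,x-w:x+w],cv2.COLOR_RGB2BGR),None,fx=k,fy=k,interpolation=cv2.INTER_NEAREST)
cv2.imwrite("pics/z1.png",np.hstack([tile(s,(232,195),0),tile(t,(258,177),0)]))
cv2.imwrite("pics/z2.png",np.hstack([tile(s,(351,208),0),tile(t,(363,225),0)]))
```

```text
spin (array([0.5994, 0.1045, 0.2023]), np.float64(0.005829484589027671)) hub (array([ 0.5022, -0.2615,  0.0277]), np.float64(0.0036314637671023093))
handle [ 0.3925 -0.2879  0.05  ]
```

View pics/z1.png

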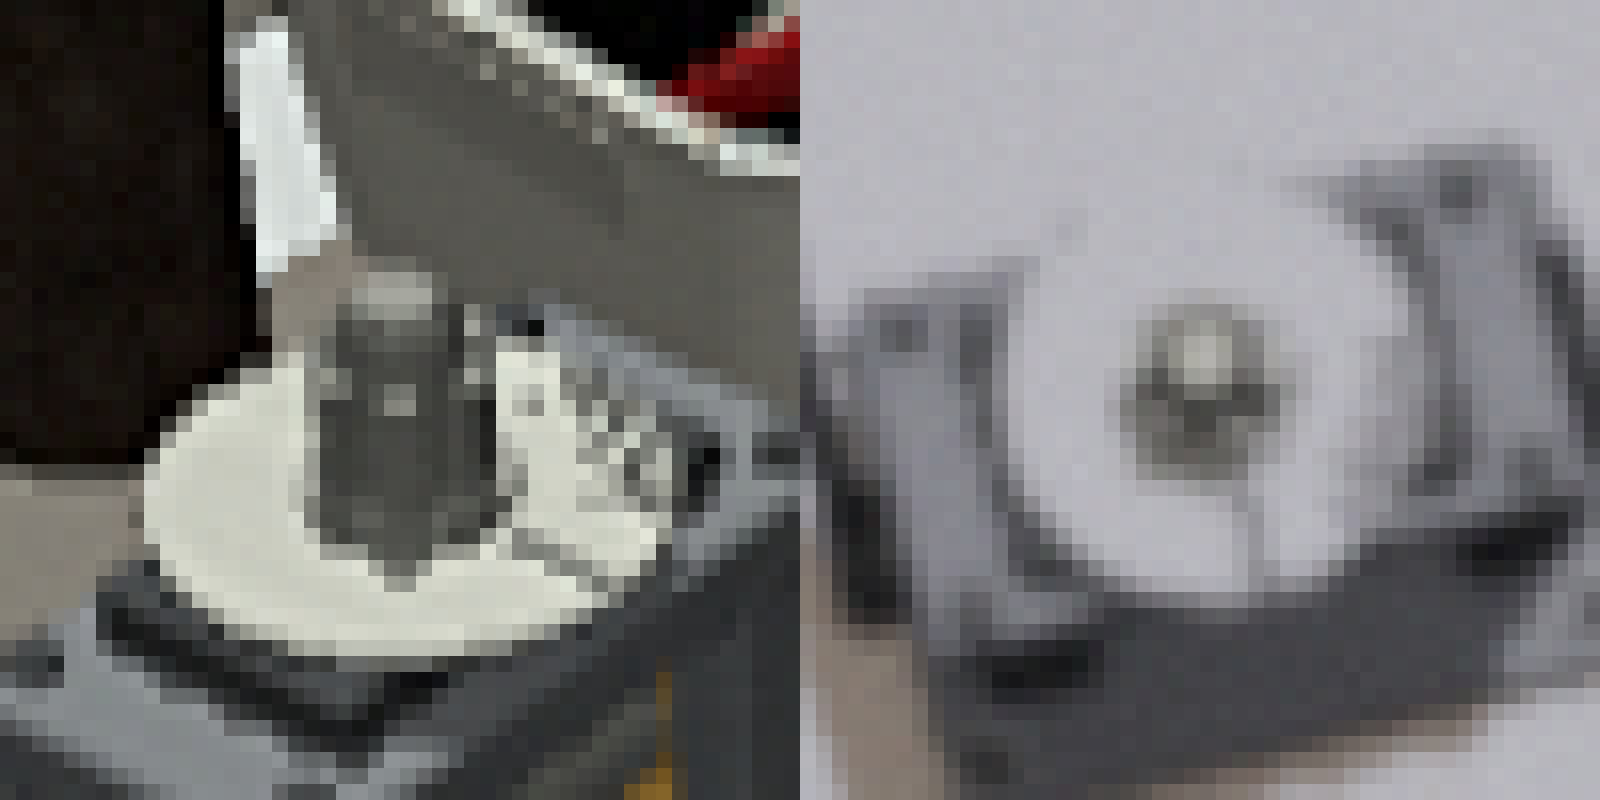

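View pics/z2.png

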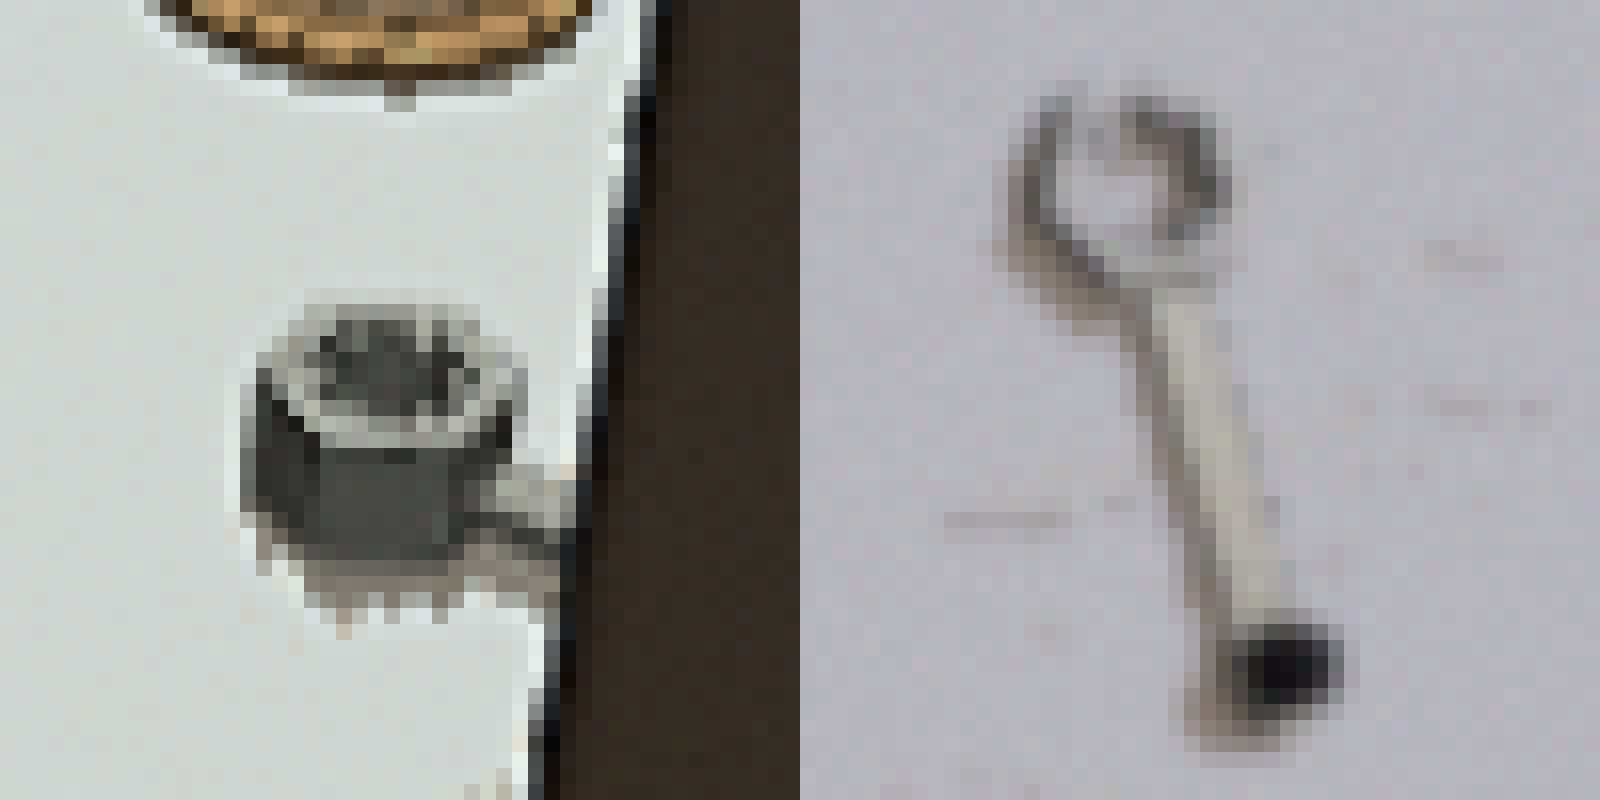

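```bash
cat > ov.py <<'E'
from h import *
def circ(c,r,z,n=48): a=np.linspace(0,2*np.pi,n+1); return np.c_[c[0]+r*np.cos(a),c[1]+r*np.sin(a),np.full(n+1,z)]
def hexa(c,yaw,z):
    a=yaw+np.radians(30+60*np.arange(7)); r=.023/np.cos(np.pi/6); return np.c_[c[0]+r*np.cos(a),c[1]+r*np.sin(a),np.full(7,z)]
def dirn(c,yaw,r0,r1,z): return np.array([[c[0]+r*np.cos(yaw),c[1]+r*np.sin(yaw),z] for r in(r0,r1)])
def over(p,polys,c,w=25,k=16):
    x,y=c; im=cv2.resize(cv2.cvtColor(p["frame"][y-w:y+w,x-w:x+w],cv2.COLOR_RGB2BGR),None,fx=k,fy=k,interpolation=cv2.INTER_NEAREST)
    for P,col in polys:
        q=(proj(p,P)-[x-w,y-w]+.5)*k
        cv2.polylines(im,[q.round().astype(np.int32)],False,col,1,cv2.LINE_AA)
    return im
def mill(c,front,th=None):
    G,B,Rd,Y=(0,255,0),(255,0,0),(0,0,255),(0,255,255)
    L=[(circ(c,.046,.159),G),(circ(c,.019,.164),B),(circ(c,.011,.194),Rd),(dirn(c,front,.025,.044,.159),Y)]
    if th is not None: L+=[(dirn(c,front+th+np.pi/3*i,.011,.0155,.188),Y) for i in range(6)]
    return L
E
python3 - <<'E'
from ov import *
import pickle
np.set_printoptions(precision=4,suppress=True)
ps=pickle.load(open("p0.pkl","rb"));s,t=ps["scene"],ps["top"]
a,b=(231.06,187.6),(257.8,173.4)
print("spin",tri(s,a,t,b),atz(s,a,.2),atz(t,b,.2))
a,b=(349.6,205.75),(357.8,211.4)
print("hub",tri(s,a,t,b),atz(s,a,.032),atz(t,b,.032))
print("han",atz(t,(367.8,241.1),.05))
c=atz(s,(231.06,187.6),.2)[:2]; f=np.radians(195)
cv2.imwrite("pics/o1.png",np.hstack([over(s,mill(c,f,np.radians(75)),(232,195)),over(t,mill(c,f,np.radians(75)),(258,177))]))
E
```

```text
spin (array([0.6063, 0.105 , 0.1987]), np.float64(0.0003783606470186184)) [0.6048 0.1061 0.2   ] [0.6059 0.1048 0.2   ]
hub (array([ 0.5007, -0.2549,  0.0358]), np.float64(0.0014299673849446316)) [ 0.5036 -0.2592  0.032 ] [ 0.5015 -0.255   0.032 ]
han [ 0.3939 -0.2887  0.05  ]
```

View pics/o1.png

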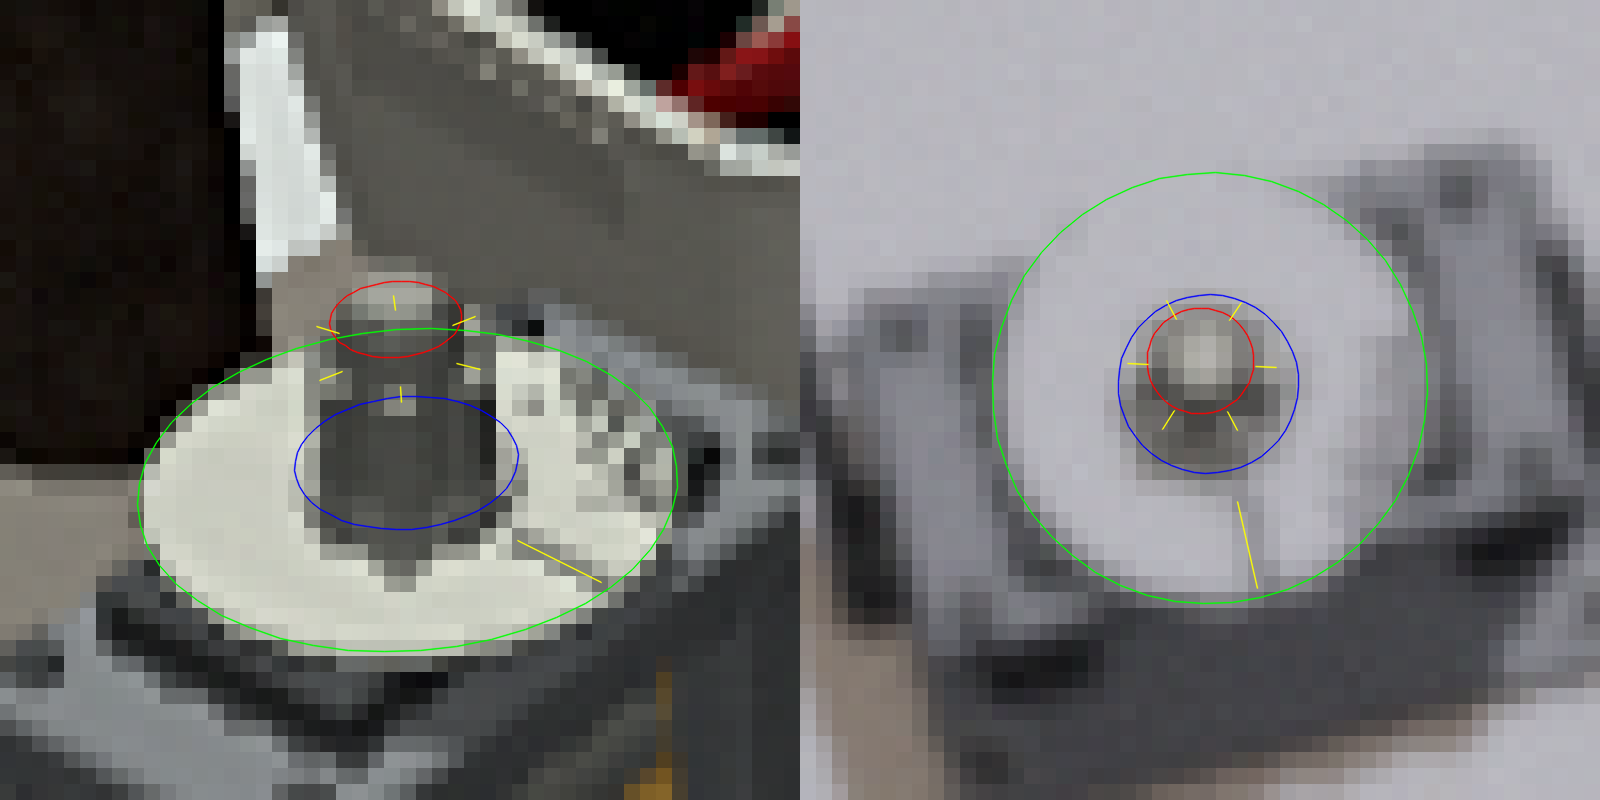

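Run:
```python
from ov import *
import pickle
ps=pickle.load(open("p0.pkl","rb"));s,t=ps["scene"],ps["top"]
G,B,Rd,Y=(0,255,0),(255,0,0),(0,0,255),(0,255,255)
c=np.array([.503,-.257]); y=np.radians(196.5)
h=c+.115*np.array([np.cos(y),np.sin(y)])
L=[(hexa(c,y,.032),G),(hexa(c,y,0),B),(circ(h,.010,.05),Rd),(circ(c,.012,.032),Rd)]
n=np.array([-np.sin(y),np.cos(y)])*.008
for q in(n,-n): L.append((dirn(c+q,y,.023,.11,.018),Y))
cv2.imwrite("pics/o2.png",np.hstack([over(s,L,(351,208)),over(t,L,(363,225))]))
```

```text
(no output)
```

View pics/o2.png

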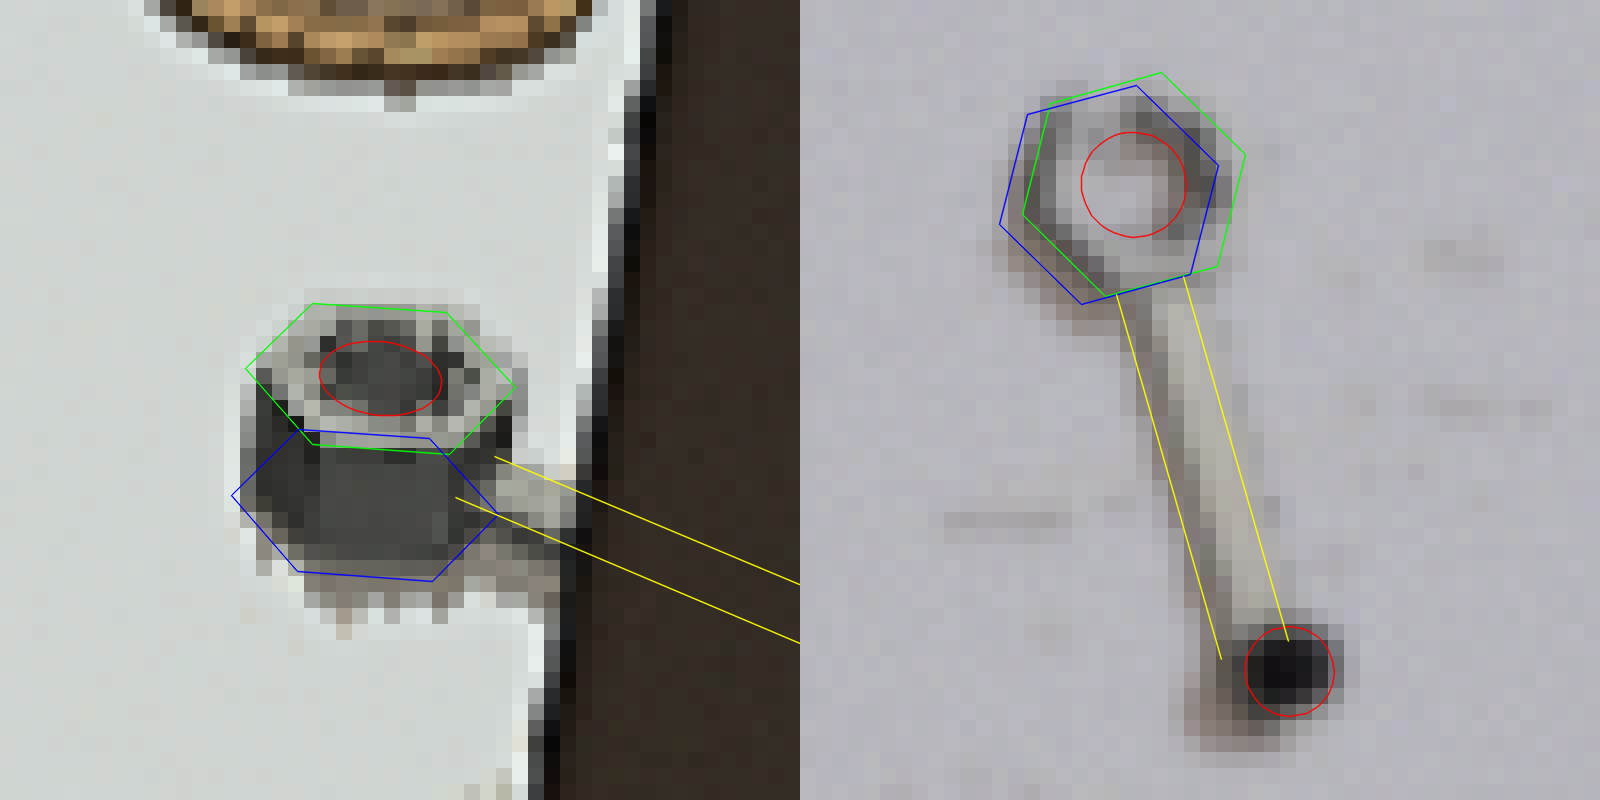

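Run:
```python
from ov import *
import pickle
ps=pickle.load(open("p0.pkl","rb"));s,t=ps["scene"],ps["top"]
G,B,Rd,Y=(0,255,0),(255,0,0),(0,0,255),(0,255,255)
c=np.array([.503,-.2597]); y=np.radians(193.5)
h=c+.115*np.array([np.cos(y),np.sin(y)])
L=[(hexa(c,y,.032),G),(hexa(c,y,0),B),(circ(h,.010,.05),Rd),(circ(c,.012,.032),Rd)]
n=np.array([-np.sin(y),np.cos(y)])*.008
for q in(n,-n): L.append((dirn(c+q,y,.023,.11,.018),Y))
cv2.imwrite("pics/o3.png",np.hstack([over(s,L,(351,208)),over(t,L,(363,225))]))
```

```text
(no output)
```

View pics/o3.png

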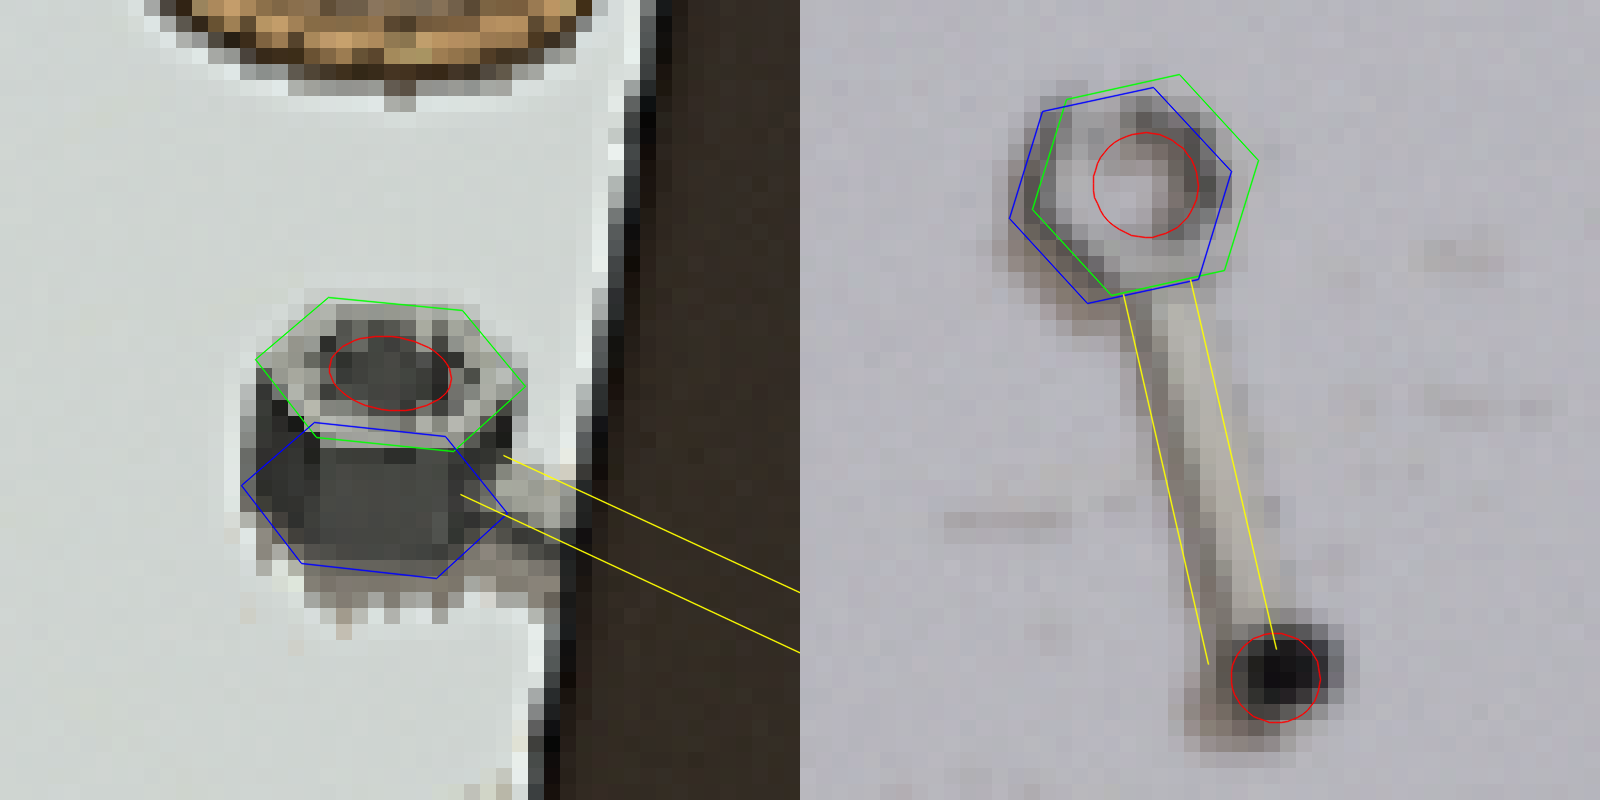

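Run:
```python
from ov import *
import pickle
np.set_printoptions(precision=3,suppress=True)
ps=pickle.load(open("p0.pkl","rb"));s,t=ps["scene"],ps["top"]
for uv in [(212,198),(203,198),(219,196)]: print(atz(s,uv,0))
print("top end tri",tri(s,(203,84),t,(283,120)))
print("bin corner", atz(t,(299,150),.1),tri(s,(222,165),t,(299,151)))
# top view of grip goal
print(proj(t,[[.605,.105,.2],[.69,.154,.25]]))
```

```text
[0.838 0.048 0.   ]
[0.856 0.071 0.   ]
[0.834 0.023 0.   ]
top end tri (array([0.737, 0.053, 0.428]), np.float64(0.06441360633888221))
bin corner [ 0.709 -0.033  0.1  ] (array([0.715, 0.011, 0.177]), np.float64(0.09749217956710425))
[[257.729 173.684]
 [242.232 144.359]]
```

Emit:
step_arm(commands="0 0 0 0 0 -0.15;0 0 0 0 0 -0.15;0 0 0 0 0 -0.128", jaw=70, grip_force=30)

```text
t: 1.18
eef_pos: [0.2527, -0.6259, 0.2516]
ee_rot: [-3.142, 0.0, -2.325]
force: [-0.4, 0.9, -0.8]
width: 0.0705
```

Run:
```python
from h import *
S=get_state();print(S["q"],S["ee_rot"],S["eef_pos"],S["t"],S["force"])
```

```text
[-8.98905022e-01  3.58591321e-01  1.18908452e-02 -8.37404805e-06
 -1.22406869e+00  1.44433909e-01] [-3.14156464e+00  3.88430176e-06 -2.32527028e+00] [ 0.25272617 -0.62588393  0.25156136] 1.175 [-0.37802306  0.91473633 -0.79475656]
```

Run:
```python
from ov import *
import pickle
np.set_printoptions(precision=3,suppress=True)
ps=pickle.load(open("p0.pkl","rb"));s,t=ps["scene"],ps["top"]
b=atz(s,(458,184),0);print(b, atz(s,(440,215),0))
for z in(.1,.15,.2,.25): print(z,proj(s,[b[0]+.03,b[1],z]))
print(proj(s,[.253,-.626,.23]))
```

```text
[ 0.394 -0.684  0.   ] [ 0.322 -0.49   0.   ]
0.1 [[457.786 155.905]]
0.15 [[461.447 143.068]]
0.2 [[465.259 129.699]]
0.25 [[469.232 115.768]]
[[505.433 148.606]]
```

Emit:
step_arm(commands="-30 15 -30 0 0 0;-60 15 -10 0 0 0;-60 10 0 0 0 0;-60 10 0 0 0 0;-60 10 0 0 0 0;-60 9 0 0 0 0;-60 0 0 0 0 0;-49 0 40 0 0 0")

```text
t: 2.17
eef_pos: [0.5075, -0.2591, 0.255]
ee_rot: [-3.135, 0.004, -2.328]
force: [0.2, -0.4, -1.8]
width: 0.0698
```

Emit:
step_arm(commands="0 0 0 0 0 0")

```text
t: 2.3
eef_pos: [0.5047, -0.2576, 0.249]
ee_rot: [3.137, -0.002, -2.326]
force: [-0.9, 0.6, 0.4]
width: 0.0698
```

```bash
cat > st.py <<'E'
from h import *
S=get_state();np.set_printoptions(precision=4,suppress=True)
print("t",S["t"],"pos",S["eef_pos"],"rot",S["ee_rot"],"q",S["q"],"F",S["force"],"M",S["moment"],"w",S["width"])
E
python3 st.py
python3 - <<'E'
from h import *
p=grab_frame("top");save(p,"t1",(300,150,440,290),5)
E
```

```text
t 2.3 pos [ 0.5047 -0.2576  0.249 ] rot [ 3.1372 -0.0018 -2.3264] q [-0.1273  0.1859 -0.2311 -0.0012 -1.1584 -0.6278] F [-0.8515  0.6429  0.4468] M [-0.0528  0.0599 -0.0011] w 0.0698111587160336
```

View pics/t1.png

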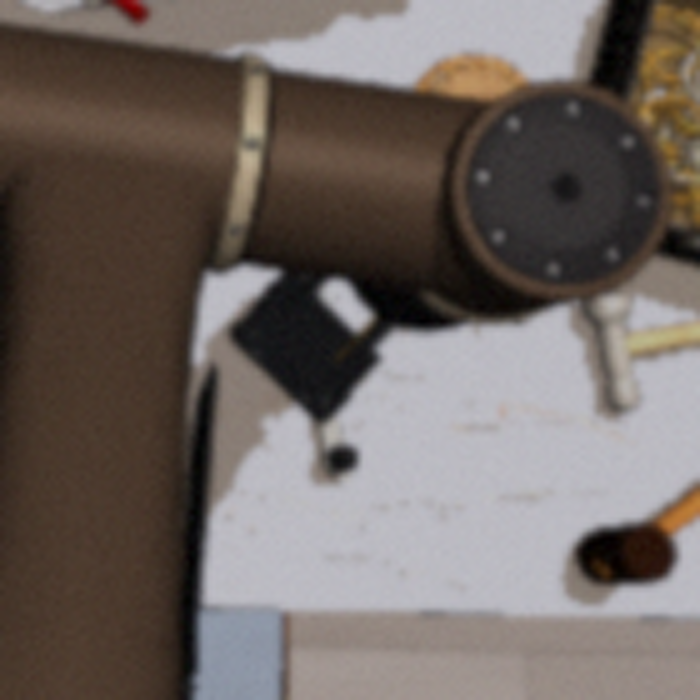

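Emit:
step_arm(commands="2 0.5 40 0 0 0;0 0 50 0 0 0;0 0 50 0 0 0;0 0 30 0 0 0;0 0 0 0 0 0")

```text
t: 2.98
eef_pos: [0.501, -0.2623, 0.0809]
ee_rot: [3.139, -0.002, -2.331]
force: [-0.8, -0.8, 0.7]
width: 0.0702
```

```bash
python3 st.py
python3 - <<'E'
from h import *
p=grab_frame("scene");save(p,"s2",(310,160,410,240),8)
S=get_state();print(proj(p,[S["eef_pos"]-[0,0,.025],[.503,-.2585,.032]]))
E
```

```text
t 2.975 pos [ 0.501  -0.2623  0.0809] rot [ 3.1388 -0.0021 -2.331 ] q [-0.1363  0.3518 -0.4393  0.0001 -0.7832 -0.6241] F [-0.8148 -0.7802  0.6705] M [-0.0303 -0.0066 -0.0328] w 0.07017652616251599
[[351.46423576 199.09214699]
 [349.58528746 205.92796245]]
```

View pics/s2.png

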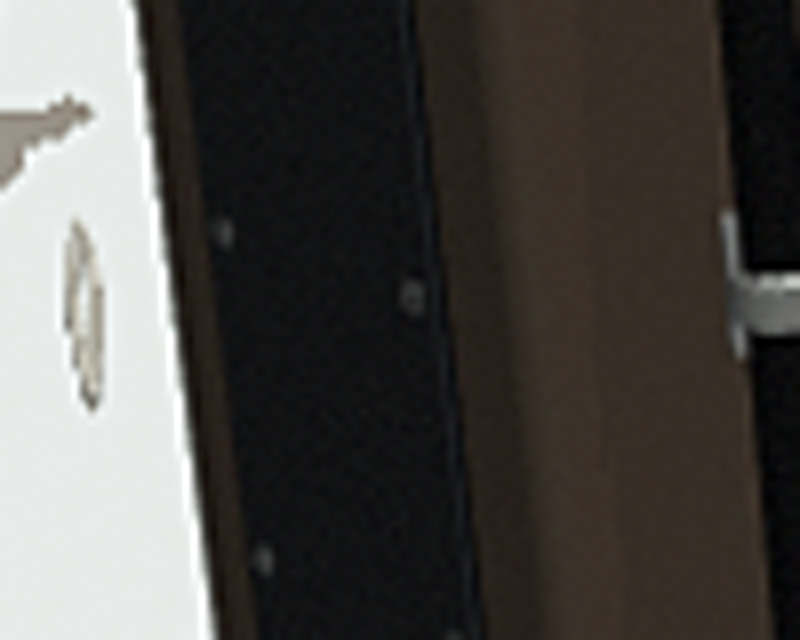

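Emit:
step_arm(commands="0 0 10 0 0 0;0 0 0 0 0 0;0 0 0 0 0 0")

```text
t: 3.4
eef_pos: [0.5029, -0.2616, 0.0728]
ee_rot: [-3.141, 0.001, -2.33]
force: [-0.4, -0.6, -0.4]
width: 0.07
```

Emit:
step_arm(commands="-2 2 14 0 0 0;0 0 15 0 0 0;0 0 12 0 0 0;0 0 3 0 0 0;0 0 0 0 0 0;0 0 0 0 0 0")

```text
t: 4.15
eef_pos: [0.5028, -0.2588, 0.0283]
ee_rot: [-3.141, 0.0, -2.33]
force: [0.2, -0.4, -0.0]
width: 0.0701
```

Close gently.

Emit:
step_arm(commands="0 0 0 0 0 0;0 0 0 0 0 0;0 0 0 0 0 0;0 0 0 0 0 0;0 0 0 0 0 0", jaw=30, grip_force=10)

```text
t: 4.78
eef_pos: [0.503, -0.2588, 0.0283]
ee_rot: [-3.141, 0.0, -2.33]
force: [0.7, -0.7, 1.6]
width: 0.0456
```

Emit:
step_arm(commands="0 0 0 0 0 0;0 0 0 0 0 0", grip_force=40)

```text
t: 5.03
eef_pos: [0.503, -0.2588, 0.0283]
ee_rot: [-3.141, 0.0, -2.33]
force: [1.1, 0.3, 3.2]
width: 0.0456
```

```bash
python3 st.py
```

```text
t 5.025 pos [ 0.503  -0.2588  0.0283] rot [-3.1407  0.0005 -2.3296] q [-0.1292  0.4234 -0.4864  0.0002 -0.66   -0.6297] F [1.1032 0.2866 3.2497] M [-0.2274 -0.5716  0.035 ] w 0.045636231126891066
```

Emit:
step_arm(commands="0 0 -20 0 0 0;0 0 -40 0 0 -0.18;0 0 -45 0 0 -0.18;0 0 -45 0 0 -0.18;0 0 -45 0 0 -0.18;0 0 -45 0 0 -0.18;0 0 -20 0 0 -0.18;0 0 0 0 0 -0.18")

```text
t: 6.02
eef_pos: [0.5021, -0.2584, 0.2889]
ee_rot: [-3.141, 0.0, -1.064]
force: [-0.4, 1.0, -4.3]
width: 0.0459
```

Emit:
step_arm(commands="0 0 0 0 0 -0.02;0 0 0 0 0 0")

```text
t: 6.28
eef_pos: [0.5017, -0.2585, 0.2868]
ee_rot: [3.14, 0.002, -1.053]
force: [-0.7, -0.3, -2.9]
width: 0.0455
```

```bash
python3 st.py;python3 - <<'E'
from h import *
p=grab_frame("scene");save(p,"s3")
E
```

```text
t 6.275 pos [ 0.5017 -0.2585  0.2868] rot [ 3.1399  0.0019 -1.0534] q [-0.1292  0.1571 -0.1792 -0.0005 -1.2369  0.6469] F [-0.674  -0.2575 -2.909 ] M [ 0.0487  0.1393 -0.0069] w 0.045465704833636496
```

View pics/s3.png

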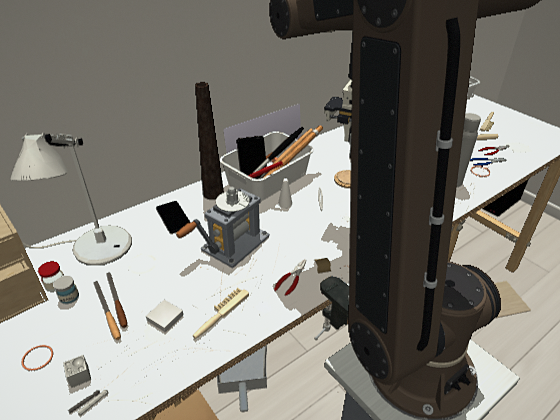

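Emit:
step_arm(commands="-20 -20 0 0 0 0;-40 -41 0 0 0 0;-42 -42 0 0 0 0;-42 -42 0 0 0 0;-42 -42 0 0 0 0;-42 -42 0 0 0 0;-25 -29 0 0 0 0;-12 -12 0 0 0 0")

```text
t: 7.32
eef_pos: [0.6049, 0.1076, 0.2869]
ee_rot: [3.14, 0.0, -1.05]
force: [-0.8, 0.1, -3.0]
width: 0.0455
```

Emit:
step_arm(commands="0 0 0 0 0 0;0 0 0 0 0 0")

```text
t: 7.58
eef_pos: [0.6044, 0.1046, 0.2878]
ee_rot: [3.141, -0.0, -1.051]
force: [-0.3, -1.1, -3.1]
width: 0.0455
```

```bash
python3 st.py;python3 - <<'E'
from h import *
import pickle
ps={n:grab_frame(n) for n in("scene","top")}
pickle.dump(ps,open("p4.pkl","wb"))
save(ps["scene"],"s4",(160,100,360,250),4);save(ps["top"],"t4",(160,100,360,250),4)
E
```

```text
t 7.575 pos [0.6044 0.1046 0.2878] rot [ 3.1408 -0.     -1.0511] q [ 0.4895  0.238  -0.0748  0.     -1.2589  0.0302] F [-0.2639 -1.1083 -3.1105] M [-0.0356  0.1409  0.0306] w 0.04551087747917903
```

View pics/s4.png

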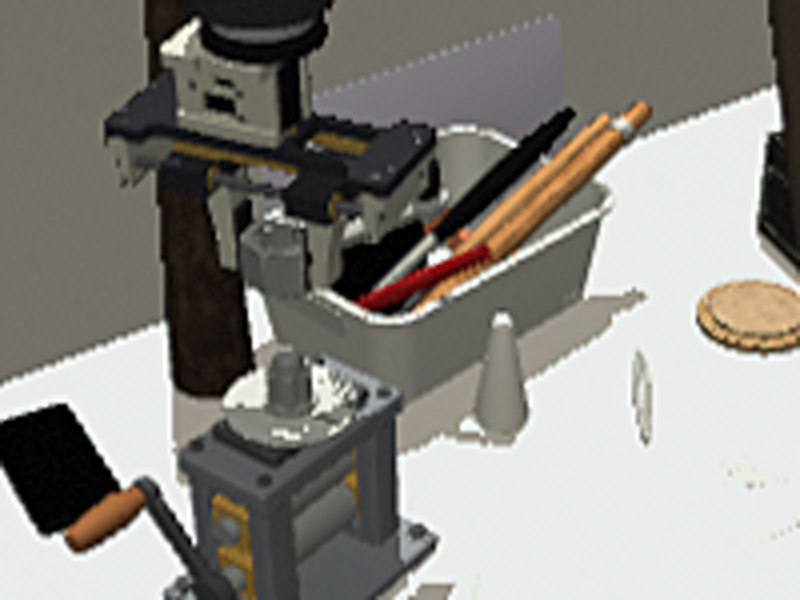

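View pics/t4.png

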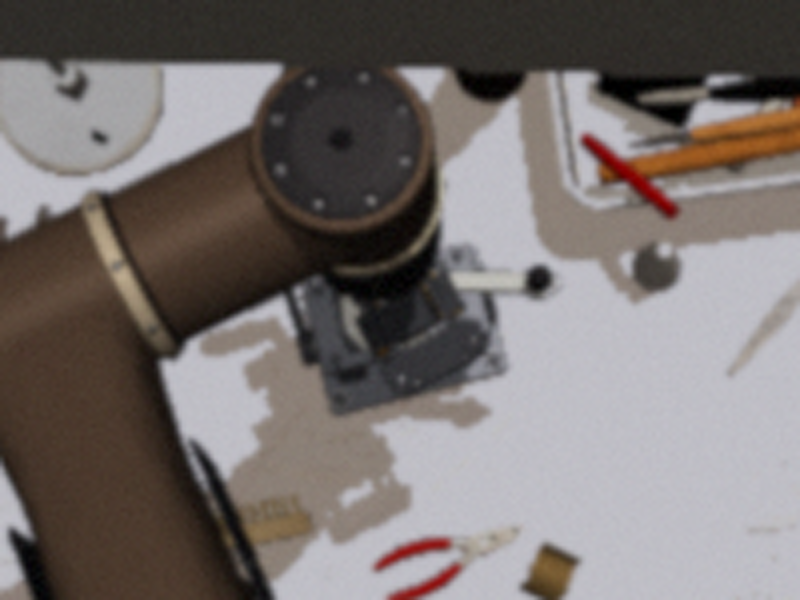

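Run:
```python
from ov import *
import pickle
ps=pickle.load(open("p4.pkl","rb"));s,t=ps["scene"],ps["top"]
G,B,Rd,Y=(0,255,0),(255,0,0),(0,0,255),(0,255,255)
z0=.2878-.0283
def L(c,yaw,z0):
    y=yaw-np.radians(30); h=c+.115*np.array([np.cos(y),np.sin(y)])
    return [(hexa(c,y,z0+.032),G),(hexa(c,y,z0),B),(circ(h,.010,z0+.05),Rd)]
c=np.array([.6044,.1046]);yaw=-1.0511
cs=np.array([.605,.1053]);
M=mill(cs,np.radians(195),np.radians(75))
a=over(s,L(c,yaw,z0)+M,(232,180),33,12);b=over(t,L(c,yaw,z0)+M,(280,172),33,12)
cv2.imwrite("pics/o4.png",np.hstack([a,b])[:, :])
```

```text
(no output)
```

View pics/o4.png

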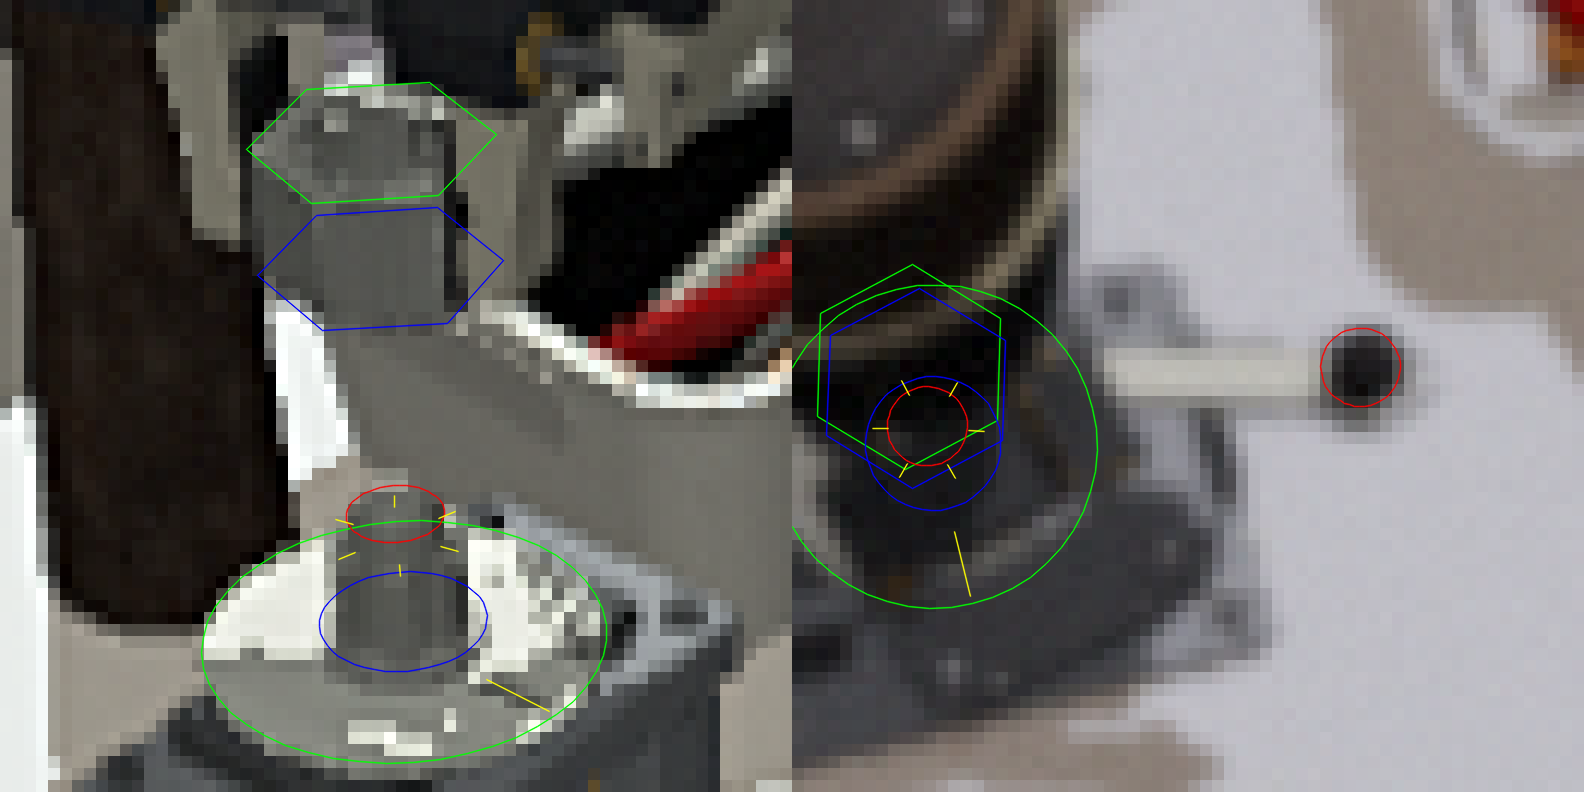

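Emit:
step_arm(commands="0 -1 20 0 0 0;0 0 20 0 0 0;0 0 13 0 0 0;0 0 2 0 0 0;0 0 0 0 0 0;0 0 0 0 0 0")

```text
t: 8.43
eef_pos: [0.6061, 0.1061, 0.2339]
ee_rot: [-3.14, -0.0, -1.05]
force: [0.3, -0.4, -2.9]
width: 0.0456
```

```bash
python3 st.py;cat > look.py <<'E'
import sys
from ov import *
G,B,Rd,Y=(0,255,0),(255,0,0),(0,0,255),(0,255,255)
s=grab_frame("scene");S=get_state()
c=S["eef_pos"][:2];yaw=S["ee_rot"][2];z0=S["eef_pos"][2]-.0283
y=yaw-np.radians(30)
cs=np.array([.605,.1053])
a=over(s,[(hexa(c,y,z0+.032),G),(hexa(c,y,z0),B)]+mill(cs,np.radians(195))[:3],(232,185),25,15)
b=over(s,[],(232,185),25,15)
cv2.imwrite("pics/%s.png"%sys.argv[1],np.hstack([a,b])[:, :])
E
python3 look.py o5
```

```text
t 8.425 pos [0.6061 0.1061 0.2339] rot [-3.1402 -0.0003 -1.0498] q [ 0.4904  0.2723 -0.1531  0.0003 -1.144   0.0304] F [ 0.3368 -0.4256 -2.8636] M [0.0381 0.122  0.0021] w 0.04564072448875524
```

View pics/o5.png

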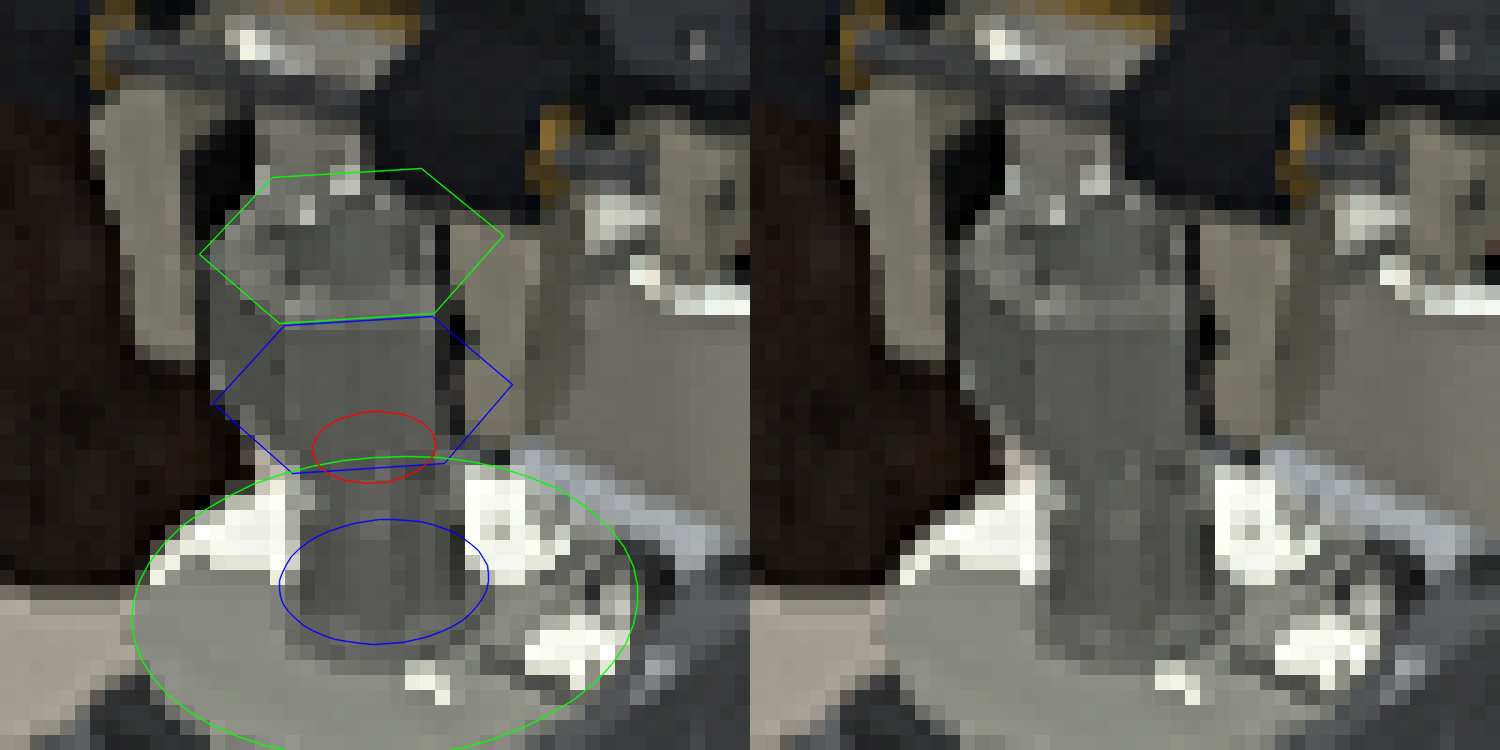

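Emit:
step_arm(commands="0 1 2 0 0 0;0 0 2 0 0 0;0 0 1 0 0 0;0 0 0 0 0 0")

```text
t: 8.98
eef_pos: [0.6047, 0.1055, 0.2279]
ee_rot: [3.141, -0.0, -1.05]
force: [1.0, -0.1, -3.2]
width: 0.0454
```

Emit:
step_arm(commands="0 0 1 0 0 0;0 0 1 0 0 0;0 0 0 0 0 0")

```text
t: 9.35
eef_pos: [0.6047, 0.1055, 0.2259]
ee_rot: [3.141, 0.0, -1.05]
force: [0.5, -0.8, -3.6]
width: 0.0458
```

Emit:
step_arm(commands="0 0 1 0 0 0;0 0 1 0 0 0;0 0 0 0 0 0")

```text
t: 9.72
eef_pos: [0.6047, 0.1055, 0.2239]
ee_rot: [3.141, 0.0, -1.05]
force: [0.8, -0.2, -3.9]
width: 0.0457
```

```bash
python3 st.py
```

```text
t 9.725 pos [0.6047 0.1055 0.2239] rot [ 3.1414  0.     -1.0498] q [ 0.4905  0.278  -0.1689 -0.     -1.1241  0.0305] F [ 0.8082 -0.211  -3.8702] M [0.001  0.1939 0.0435] w 0.04568999233971777
```

Emit:
step_arm(commands="0 0 1 0 0 0;0 0 1 0 0 0;0 0 0 0 0 0")

```text
t: 10.1
eef_pos: [0.6047, 0.1055, 0.2219]
ee_rot: [3.141, 0.0, -1.05]
force: [0.3, -0.1, -2.6]
width: 0.046
```

Emit:
step_arm(commands="0 0 1 0 0 0;0 0 1 0 0 0;0 0 0 0 0 0")

```text
t: 10.48
eef_pos: [0.6045, 0.1057, 0.2198]
ee_rot: [3.141, 0.0, -1.05]
force: [-1.6, 0.9, -2.9]
width: 0.0457
```

Emit:
step_arm(commands="0 0 1 0 0 0;0 0 1 0 0 0;0 0 0 0 0 0")

```text
t: 10.85
eef_pos: [0.6045, 0.1057, 0.2178]
ee_rot: [3.141, 0.0, -1.05]
force: [-2.9, 2.3, -2.1]
width: 0.0459
```

```bash
python3 st.py
```

```text
t 10.85 pos [0.6045 0.1057 0.2178] rot [ 3.1412  0.0004 -1.0498] q [ 0.4907  0.2824 -0.1772 -0.0005 -1.1116  0.0305] F [-2.8688  2.3257 -2.1386] M [ 1.1554  1.5413 -0.0035] w 0.04588138792620359
```

Emit:
step_arm(commands="-0.6 0.2 0 0 0 0;0 0 0 0 0 0")

```text
t: 11.1
eef_pos: [0.6044, 0.1058, 0.2179]
ee_rot: [3.141, -0.0, -1.05]
force: [-2.1, 0.3, -2.7]
width: 0.0456
```

```bash
python3 st.py
```

```text
t 11.1 pos [0.6044 0.1058 0.2179] rot [ 3.1415 -0.0003 -1.0498] q [ 0.4913  0.2819 -0.178   0.0003 -1.111   0.0295] F [-2.0688  0.2839 -2.7163] M [ 0.4563  0.7199 -0.002 ] w 0.04560057567354534
```

Emit:
step_arm(commands="-0.5 0.4 0 0 0 0;0 0 1 0 0 0;0 0 0 0 0 0")

```text
t: 11.48
eef_pos: [0.6038, 0.106, 0.2169]
ee_rot: [-3.142, -0.0, -1.05]
force: [-0.1, -0.0, -3.0]
width: 0.046
```

```bash
python3 st.py
```

```text
t 11.475 pos [0.6038 0.106  0.2169] rot [-3.1416 -0.0002 -1.0499] q [ 0.4921  0.2818 -0.1804  0.0002 -1.1086  0.0287] F [-0.0525 -0.0216 -3.0253] M [0.0604 0.1084 0.0409] w 0.04598209744942177
```

Emit:
step_arm(commands="0 0 0.5 0 0 0;0 0 0 0 0 0")

```text
t: 11.72
eef_pos: [0.6037, 0.1061, 0.2164]
ee_rot: [3.142, -0.0, -1.05]
force: [-0.8, 0.8, -3.8]
width: 0.0461
```

Emit:
step_arm(commands="0 0 0.5 0 0 0;0 0 0 0 0 0")

```text
t: 11.98
eef_pos: [0.6037, 0.1061, 0.216]
ee_rot: [3.142, -0.0, -1.05]
force: [0.3, -0.5, -4.0]
width: 0.0457
```

Emit:
step_arm(commands="0 0 0.5 0 0 0;0 0 0 0 0 0")

```text
t: 12.22
eef_pos: [0.6037, 0.1062, 0.2155]
ee_rot: [3.142, 0.0, -1.05]
force: [0.2, 0.2, -2.8]
width: 0.0455
```

Emit:
step_arm(commands="0 0 0.5 0 0 0;0 0 0 0 0 0")

```text
t: 12.48
eef_pos: [0.6038, 0.1062, 0.2151]
ee_rot: [-3.141, -0.0, -1.05]
force: [0.3, -0.5, -3.0]
width: 0.0457
```

Emit:
step_arm(commands="0 0 0.5 0 0 0;0 0 0 0 0 0")

```text
t: 12.72
eef_pos: [0.6038, 0.1062, 0.2148]
ee_rot: [-3.141, -0.0, -1.05]
force: [-0.2, -0.2, -0.2]
width: 0.0455
```

```bash
python3 st.py
```

```text
t 12.725 pos [0.6038 0.1062 0.2148] rot [-3.1412 -0.0002 -1.0497] q [ 0.4923  0.2833 -0.1835  0.0002 -1.1036  0.0287] F [-0.2046 -0.2465 -0.2393] M [ 0.0611  0.2953 -0.0217] w 0.04546636809078774
```

Emit:
step_arm(commands="0 0 0.2 0 0 -0.02;0 0 0 0 0 -0.02;0 0 0 0 0 -0.02;0 0 0 0 0 0")

```text
t: 13.22
eef_pos: [0.6039, 0.1062, 0.2149]
ee_rot: [-3.141, -0.0, -0.989]
force: [-1.9, 0.3, 5.3]
width: 0.0457
```

```bash
python3 st.py
```

```text
t 13.225 pos [0.6039 0.1062 0.2149] rot [-3.1408 -0.0003 -0.9892] q [ 0.4924  0.2831 -0.1835  0.0003 -1.1033  0.0891] F [-1.8921  0.3078  5.3041] M [0.1751 0.9512 0.0217] w 0.04571742280183441
```

Emit:
step_arm(commands="0 0 -0.1 0 0 -0.02;0 0 0 0 0 -0.02;0 0 0 0 0 -0.02;0 0 0 0 0 0")

```text
t: 13.72
eef_pos: [0.6041, 0.1063, 0.2151]
ee_rot: [-3.141, -0.0, -0.929]
force: [-1.3, 1.2, 6.4]
width: 0.0454
```

Emit:
step_arm(commands="0 0 0 0 0 -0.02;0 0 0 0 0 -0.02;0 0 0 0 0 0")

```text
t: 14.1
eef_pos: [0.6041, 0.1063, 0.2151]
ee_rot: [-3.14, -0.001, -0.889]
force: [-1.8, 0.7, 6.1]
width: 0.0458
```

```bash
python3 st.py
```

```text
t 14.1 pos [0.6041 0.1063 0.2151] rot [-3.1404 -0.0006 -0.8891] q [ 0.4924  0.283  -0.1831  0.0004 -1.1034  0.1892] F [-1.8263  0.683   6.1251] M [ 0.1988  0.9689 -0.0097] w 0.0457582473801026
```

Emit:
step_arm(commands="0 0 -0.1 0 0 0.025;0 0 0 0 0 0.025;0 0 0 0 0 0.025;0 0 0 0 0 0.025;0 0 0 0 0 0.025;0 0 0 0 0 0.025")

```text
t: 14.85
eef_pos: [0.6041, 0.1061, 0.2147]
ee_rot: [-3.141, -0.0, -1.041]
force: [1.2, -1.2, 3.3]
width: 0.046
```

Emit:
step_arm(commands="0 0 0 0 0 0.025;0 0 0 0 0 0.025;0 0 0 0 0 0.025")

```text
t: 15.22
eef_pos: [0.6029, 0.1063, 0.2133]
ee_rot: [3.139, 0.001, -1.117]
force: [0.2, 0.5, -3.2]
width: 0.0459
```

Emit:
step_arm(commands="0 0 0 0 0 0.025;0 0 0 0 0 0.025;0 0 0 0 0 0.025")

```text
t: 15.6
eef_pos: [0.6035, 0.1063, 0.2142]
ee_rot: [3.141, 0.0, -1.191]
force: [-0.2, 0.6, -3.9]
width: 0.0457
```

```bash
python3 st.py
```

```text
t 15.6 pos [0.6035 0.1063 0.2142] rot [ 3.1411  0.0004 -1.1915] q [ 0.4925  0.2837 -0.184  -0.0005 -1.1035 -0.1129] F [-0.2356  0.6007 -3.8533] M [ 0.6215  0.381  -0.0067] w 0.045657254115861634
```

Emit:
step_arm(commands="0 0 0.5 0 0 0;0 0 0 0 0 0")

```text
t: 15.85
eef_pos: [0.6035, 0.1063, 0.214]
ee_rot: [3.141, 0.0, -1.19]
force: [-1.0, 0.9, -3.4]
width: 0.0458
```

```bash
python3 st.py
```

```text
t 15.85 pos [0.6035 0.1063 0.214 ] rot [ 3.1415  0.0002 -1.1895] q [ 0.4925  0.2837 -0.1845 -0.0003 -1.1026 -0.1111] F [-1.0229  0.8945 -3.3697] M [0.7026 0.558  0.0707] w 0.045818753631668006
```

Emit:
step_arm(commands="0 0 0.5 0 0 -0.02;0 0 0 0 0 0")

```text
t: 16.1
eef_pos: [0.6037, 0.1062, 0.2136]
ee_rot: [-3.141, 0.0, -1.169]
force: [-1.1, 1.0, -2.8]
width: 0.0457
```

Emit:
step_arm(commands="0 0 0.5 0 0 0;0 0 0 0 0 0")

```text
t: 16.35
eef_pos: [0.6037, 0.1062, 0.213]
ee_rot: [-3.141, 0.0, -1.17]
force: [-1.3, 1.6, -2.1]
width: 0.0457
```

```bash
python3 st.py
```

```text
t 16.35 pos [0.6037 0.1062 0.213 ] rot [-3.1415  0.     -1.1698] q [ 0.4923  0.2846 -0.1858 -0.     -1.1003 -0.0913] F [-1.2652  1.5826 -2.0906] M [0.7171 0.5486 0.0341] w 0.045707522510390355
```

Emit:
step_arm(commands="-0.3 0.1 1 0 0 0;0 0 0 0 0 0")

```text
t: 16.6
eef_pos: [0.6035, 0.1064, 0.2119]
ee_rot: [-3.142, -0.0, -1.17]
force: [-0.6, 1.9, -2.9]
width: 0.0458
```

Emit:
step_arm(commands="0 0 1 0 0 0;0 0 0 0 0 0")

```text
t: 16.85
eef_pos: [0.6035, 0.1064, 0.2109]
ee_rot: [3.142, 0.0, -1.17]
force: [-0.5, 1.4, -3.0]
width: 0.0458
```

```bash
python3 st.py
```

```text
t 16.85 pos [0.6035 0.1064 0.2109] rot [ 3.1416  0.     -1.1698] q [ 0.4928  0.2861 -0.1889 -0.     -1.0959 -0.0919] F [-0.4573  1.3708 -3.007 ] M [ 0.5124  0.3193 -0.003 ] w 0.045768948527699714
```

Sliding in freely. Home should be at TCP z of about 0.192.

Emit:
step_arm(commands="-0.3 0 1 0 0 0;0 0 1.5 0 0 0;0 0 1.5 0 0 0;0 0 0 0 0 0")

```text
t: 17.35
eef_pos: [0.6033, 0.1066, 0.2068]
ee_rot: [3.141, -0.0, -1.17]
force: [0.6, -0.3, -3.4]
width: 0.0458
```

Emit:
step_arm(commands="0 0 1.5 0 0 0;0 0 1.5 0 0 0;0 0 1 0 0 0;0 0 0 0 0 0")

```text
t: 17.85
eef_pos: [0.6034, 0.1067, 0.2029]
ee_rot: [3.141, -0.0, -1.17]
force: [1.2, 0.3, -3.9]
width: 0.0457
```

```bash
python3 st.py
```

```text
t 17.85 pos [0.6034 0.1067 0.2029] rot [ 3.1415 -0.     -1.1698] q [ 0.4933  0.2923 -0.1997 -0.     -1.079  -0.0924] F [ 1.1889  0.2886 -3.937 ] M [ 0.1505 -0.0138  0.0749] w 0.04571033990406121
```

Emit:
step_arm(commands="0 0 1.5 0 0 0;0 0 1.5 0 0 0;0 0 1 0 0 0;0 0 0 0 0 0")

```text
t: 18.35
eef_pos: [0.6034, 0.1067, 0.1989]
ee_rot: [3.142, -0.0, -1.17]
force: [1.3, 0.4, -3.4]
width: 0.0457
```

Emit:
step_arm(commands="0 0 1.5 0 0 0;0 0 1.5 0 0 0;0 0 1 0 0 0;0 0 0 0 0 0")

```text
t: 18.85
eef_pos: [0.6034, 0.1067, 0.1948]
ee_rot: [3.141, 0.0, -1.17]
force: [0.1, 0.5, -3.9]
width: 0.0456
```

```bash
python3 st.py
```

```text
t 18.85 pos [0.6034 0.1067 0.1948] rot [ 3.1415  0.     -1.1698] q [ 0.4934  0.2988 -0.21   -0.     -1.0621 -0.0923] F [ 0.0921  0.4801 -3.8753] M [-0.0081 -0.065  -0.039 ] w 0.04563958740382256
```

Emit:
step_arm(commands="0 0 1 0 0 0;0 0 1 0 0 0;0 0 0.5 0 0 0;0 0 0 0 0 0")

```text
t: 19.35
eef_pos: [0.6034, 0.1067, 0.1924]
ee_rot: [3.141, -0.0, -1.17]
force: [-0.4, -0.5, -3.8]
width: 0.0455
```

Emit:
step_arm(commands="0 0 0.5 0 0 0;0 0 0 0 0 0")

```text
t: 19.6
eef_pos: [0.6034, 0.1067, 0.1923]
ee_rot: [-3.141, -0.0, -1.17]
force: [-0.8, -0.5, 0.1]
width: 0.0453
```

Emit:
step_arm(commands="0 0 0.4 0 0 0;0 0 0 0 0 0")

```text
t: 19.85
eef_pos: [0.6034, 0.1067, 0.1923]
ee_rot: [-3.141, -0.0, -1.17]
force: [-3.4, 0.8, 5.6]
width: 0.0456
```

Emit:
step_arm(commands="0 0 0.3 0 0 0;0 0 0 0 0 0")

```text
t: 20.1
eef_pos: [0.6034, 0.1067, 0.1923]
ee_rot: [-3.141, -0.0, -1.17]
force: [-4.5, 0.8, 7.5]
width: 0.0457
```

Emit:
step_arm(commands="0 0 -0.6 0 0 0;0 0 0 0 0 0")

```text
t: 20.35
eef_pos: [0.6034, 0.1067, 0.1923]
ee_rot: [-3.141, -0.0, -1.17]
force: [-4.4, 0.8, 5.9]
width: 0.0458
```

```bash
python3 st.py; python3 look.py o6
python3 - <<'E'
from h import *
p=grab_frame("top");save(p,"t6",(200,120,340,220),5.6)
E
```

```text
t 20.35 pos [0.6034 0.1067 0.1923] rot [-3.1413 -0.0001 -1.1697] q [ 0.4934  0.3008 -0.2136  0.0001 -1.0561 -0.0924] F [-4.3667  0.8119  5.8778] M [ 0.0635  1.4561 -0.0024] w 0.04577763130062573
```

View pics/o6.png

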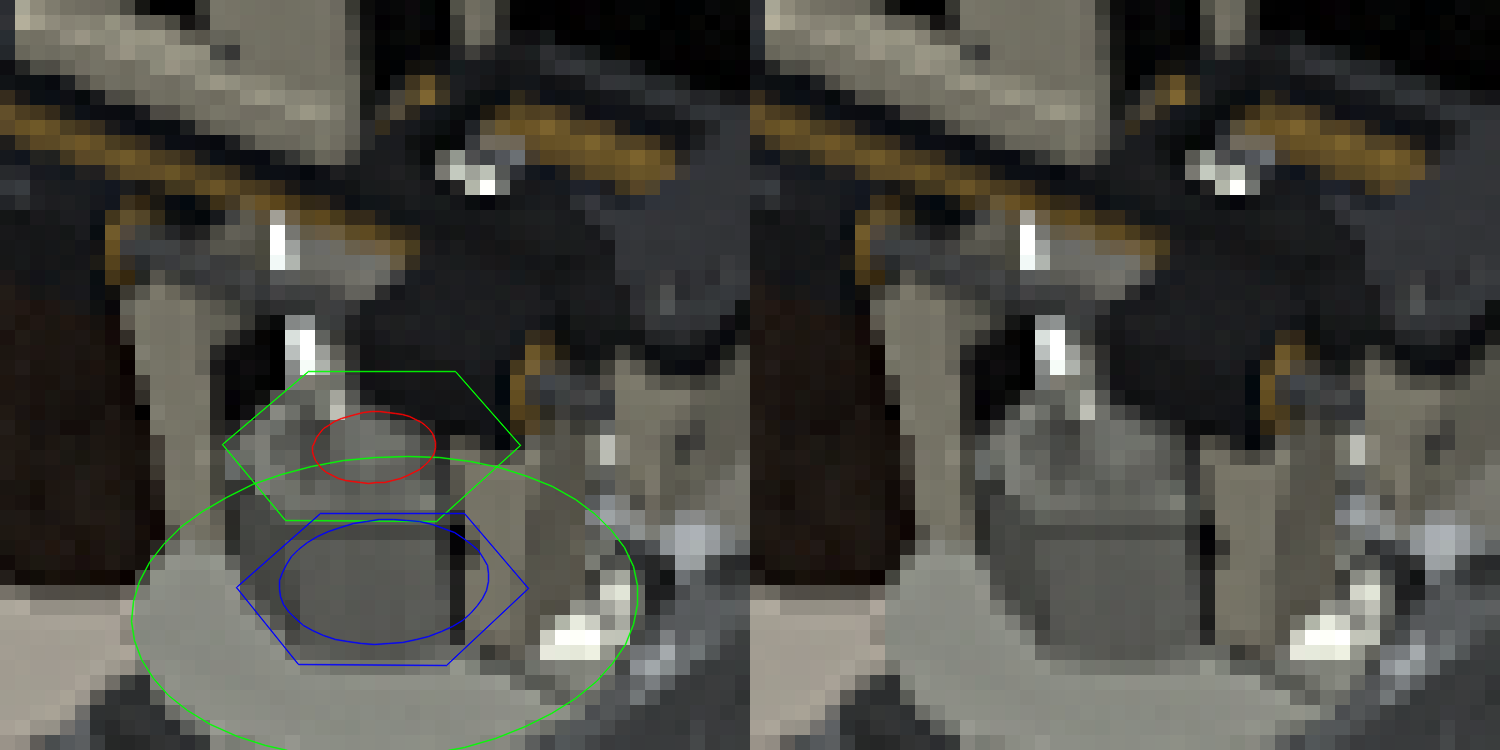

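View pics/t6.png

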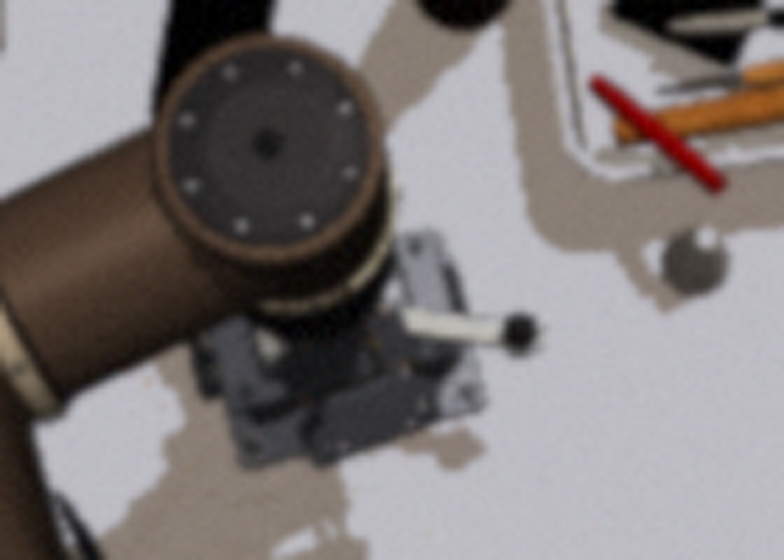

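Emit:
step_arm(commands="-0.2 0.4 -0.4 0 0 0;0 0 0 0 0 0;0 0 0 0 0 0.03;0 0 0 0 0 0.05;0 0 0 0 0 0.05")

```text
t: 21.08
eef_pos: [0.6035, 0.1068, 0.1923]
ee_rot: [-3.141, -0.0, -1.302]
force: [2.7, -2.1, 0.2]
width: 0.0459
```

```bash
python3 st.py
```

```text
t 21.075 pos [0.6035 0.1068 0.1923] rot [-3.1406 -0.0003 -1.3021] q [ 0.4937  0.3006 -0.214   0.0005 -1.0554 -0.2253] F [ 2.6838 -2.0503  0.201 ] M [-0.4228 -0.7448  0.4702] w 0.045873137119264294
```

Emit:
step_arm(commands="0 0 0 0 0 0.07;0 0 0 0 0 0.08;0 0 0 0 0 0.08;0 0 0 0 0 0.08")

```text
t: 21.58
eef_pos: [0.6039, 0.1068, 0.1923]
ee_rot: [-3.14, 0.0, -1.613]
force: [4.5, -2.4, -1.1]
width: 0.0458
```

```bash
python3 st.py
```

```text
t 21.575 pos [0.6039 0.1068 0.1923] rot [-3.1398  0.0002 -1.6131] q [ 0.4936  0.3008 -0.2137  0.0008 -1.0546 -0.5363] F [ 4.5037 -2.4198 -1.1206] M [-0.49   -1.5024  0.3814] w 0.045761894283971705
```

Emit:
step_arm(commands="0.2 -0.3 0 0 0 0.07;0 0 0 0 0 0.08;0 0 0 0 0 0.08;0 0 0 0 0 0.08;0 0 0 0 0 0.08")

```text
t: 22.2
eef_pos: [0.6045, 0.1067, 0.1924]
ee_rot: [-3.14, 0.001, -2.003]
force: [6.3, -1.9, -3.0]
width: 0.046
```

```bash
python3 st.py
```

```text
t 22.2 pos [0.6045 0.1067 0.1924] rot [-3.1396  0.0011 -2.0029] q [ 0.493   0.3013 -0.213   0.001  -1.0544 -0.9257] F [ 6.3218 -1.8721 -2.9628] M [-0.4859 -1.8662  0.3813] w 0.045988888602768445
```

Emit:
step_arm(commands="-0.1 -0.5 0.2 0 0 0.04;0 0 0 0 0 0.05;0 0 0 0 0 0.05;0 0 0 0 0 0.05")

```text
t: 22.7
eef_pos: [0.6047, 0.1066, 0.1923]
ee_rot: [-3.14, 0.001, -2.192]
force: [3.5, -0.5, -0.3]
width: 0.046
```

```bash
python3 st.py
```

```text
t 22.7 pos [0.6047 0.1066 0.1923] rot [-3.1401  0.0012 -2.192 ] q [ 0.4925  0.3019 -0.2122  0.0009 -1.0549 -1.1141] F [ 3.5184 -0.4934 -0.281 ] M [-0.4189 -1.3297  0.3788] w 0.04600150398035838
```

Now small steps, watching the z moment for the stop.

Emit:
step_arm(commands="0 -0.3 0 0 0 0.03;0 0 0 0 0 0.03;0 0 0 0 0 0.02")

```text
t: 23.08
eef_pos: [0.6048, 0.1065, 0.1923]
ee_rot: [-3.141, 0.001, -2.271]
force: [5.4, -1.1, -0.5]
width: 0.0458
```

```bash
python3 st.py
```

```text
t 23.075 pos [0.6048 0.1065 0.1923] rot [-3.1405  0.0014 -2.271 ] q [ 0.4922  0.3021 -0.2118  0.0005 -1.0552 -1.1926] F [ 5.3647 -1.1015 -0.4965] M [-0.1096 -2.0586  0.3874] w 0.04580513745517748
```

Emit:
step_arm(commands="0 0 0 0 0 0.015;0 0 0 0 0 0.015")

```text
t: 23.32
eef_pos: [0.6049, 0.1064, 0.1923]
ee_rot: [-3.141, 0.002, -2.301]
force: [5.6, -1.0, -0.8]
width: 0.0457
```

```bash
python3 st.py
```

```text
t 23.325 pos [0.6049 0.1064 0.1923] rot [-3.1405  0.0016 -2.3007] q [ 0.4921  0.3021 -0.2118  0.0006 -1.0551 -1.2223] F [ 5.6116 -1.0117 -0.7797] M [-0.1244 -2.1519  0.3956] w 0.04569523983583899
```

Emit:
step_arm(commands="-0.3 -0.4 0 0 0 0.01;0 0 0 0 0 0.01;0 0 0 0 0 0.01")

```text
t: 23.7
eef_pos: [0.6049, 0.1064, 0.1923]
ee_rot: [-3.141, 0.001, -2.33]
force: [4.6, 0.6, 0.4]
width: 0.0456
```

```bash
python3 st.py
```

```text
t 23.7 pos [0.6049 0.1064 0.1923] rot [-3.1411  0.0009 -2.3303] q [ 0.4918  0.3026 -0.211   0.0002 -1.0562 -1.2514] F [4.5815 0.5577 0.3927] M [ 0.2151 -1.9607  0.403 ] w 0.04564087517625078
```

Emit:
step_arm(commands="0 0 0 0 0 0.01;0 0 0 0 0 0.01")

```text
t: 23.95
eef_pos: [0.6049, 0.1064, 0.1923]
ee_rot: [-3.141, 0.001, -2.35]
force: [5.3, 0.5, -0.1]
width: 0.0458
```

```bash
python3 st.py
```

```text
t 23.95 pos [0.6049 0.1064 0.1923] rot [-3.1411  0.001  -2.3503] q [ 0.4917  0.3026 -0.211   0.0002 -1.0561 -1.2714] F [ 5.3242  0.4593 -0.1381] M [ 0.2566 -1.9187  0.3617] w 0.04583925948803944
```

Emit:
step_arm(commands="0 0 0 0 0 0.01;0 0 0 0 0 0.01")

```text
t: 24.2
eef_pos: [0.605, 0.1064, 0.1923]
ee_rot: [-3.141, 0.001, -2.37]
force: [5.8, -0.0, 0.2]
width: 0.0458
```

```bash
python3 st.py
```

```text
t 24.2 pos [0.605  0.1064 0.1923] rot [-3.1411  0.001  -2.3704] q [ 0.4917  0.3026 -0.2109  0.0003 -1.0561 -1.2914] F [ 5.8442 -0.003   0.2254] M [ 0.1794 -1.9992  0.3521] w 0.0458351802899063
```

Emit:
step_arm(commands="0 0 0 0 0 0.01;0 0 0 0 0 0.01")

```text
t: 24.45
eef_pos: [0.605, 0.1063, 0.1923]
ee_rot: [-3.141, 0.001, -2.39]
force: [5.5, 0.5, -0.1]
width: 0.046
```

```bash
python3 st.py
```

```text
t 24.45 pos [0.605  0.1063 0.1923] rot [-3.1411  0.001  -2.3903] q [ 0.4917  0.3026 -0.211   0.0003 -1.0561 -1.3113] F [ 5.4856  0.4945 -0.053 ] M [ 0.1317 -2.0905  0.3644] w 0.046021317857339025
```

Emit:
step_arm(commands="0 0 0 0 0 0.01;0 0 0 0 0 0.005")

```text
t: 24.7
eef_pos: [0.605, 0.1063, 0.1923]
ee_rot: [-3.141, 0.001, -2.405]
force: [5.9, 0.3, -0.8]
width: 0.0459
```

```bash
python3 st.py
```

```text
t 24.7 pos [0.605  0.1063 0.1923] rot [-3.1411  0.001  -2.4052] q [ 0.4917  0.3026 -0.211   0.0003 -1.0561 -1.3263] F [ 5.8915  0.3413 -0.7507] M [ 0.1052 -2.0434  0.3815] w 0.04586036203589214
```

Emit:
step_arm(commands="0 0 0 0 0 0.01;0 0 0 0 0 0.005")

```text
t: 24.95
eef_pos: [0.605, 0.1063, 0.1923]
ee_rot: [-3.141, 0.001, -2.42]
force: [5.7, -0.0, -0.3]
width: 0.0459
```

```bash
python3 st.py
```

```text
t 24.95 pos [0.605  0.1063 0.1923] rot [-3.141   0.0011 -2.4202] q [ 0.4917  0.3026 -0.211   0.0004 -1.0561 -1.3412] F [ 5.7049 -0.0145 -0.2826] M [ 0.0732 -2.1049  0.5056] w 0.04594446152331754
```

Emit:
step_arm(commands="0 0 0 0 0 0.006;0 0 0 0 0 0")

```text
t: 25.2
eef_pos: [0.605, 0.1063, 0.1923]
ee_rot: [-3.141, 0.001, -2.426]
force: [6.2, 1.1, -0.5]
width: 0.0459
```

```bash
python3 st.py
```

```text
t 25.2 pos [0.605  0.1063 0.1923] rot [-3.141   0.001  -2.4257] q [ 0.4918  0.3026 -0.211   0.0005 -1.0561 -1.3468] F [ 6.1994  1.1034 -0.5377] M [ 0.0644 -2.0898  0.6026] w 0.04585377685176278
```

Emit:
step_arm(commands="0 0 0 0 0 0.006;0 0 0 0 0 0")

```text
t: 25.45
eef_pos: [0.605, 0.1063, 0.1923]
ee_rot: [-3.141, 0.001, -2.431]
force: [6.5, 0.2, -0.5]
width: 0.0456
```

```bash
python3 st.py
python3 - <<'E'
from h import *
p=grab_frame("top");save(p,"t7",(200,120,340,220),5.6)
p=grab_frame("scene");save(p,"s7",(170,130,290,220),6.5)
E
```

```text
t 25.45 pos [0.605  0.1063 0.1923] rot [-3.1409  0.001  -2.4315] q [ 0.4918  0.3026 -0.211   0.0005 -1.0561 -1.3527] F [ 6.462   0.1649 -0.5263] M [ 0.0507 -2.1061  0.7698] w 0.04562638039555092
```

View pics/t7.png

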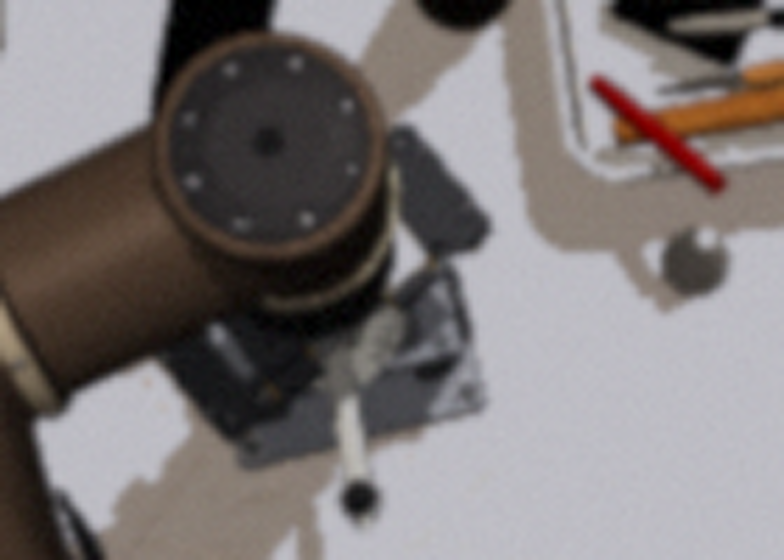

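View pics/s7.png

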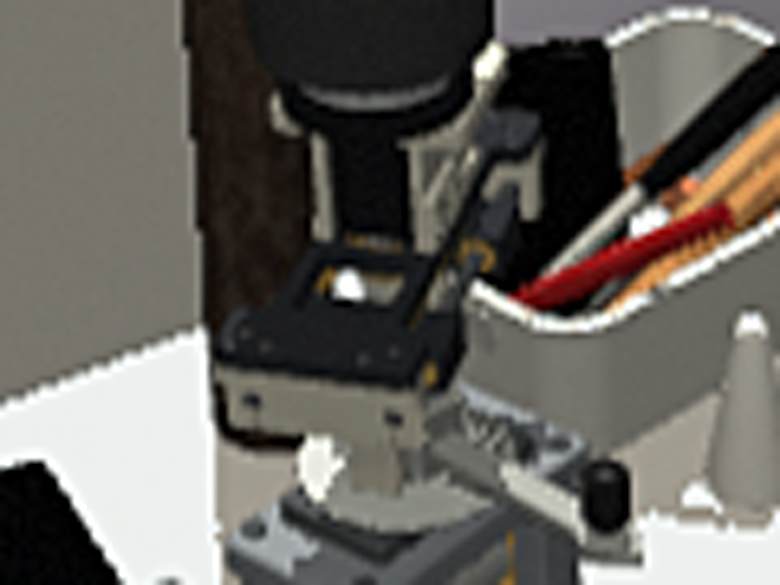

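Emit:
step_arm(commands="0 0 0 0 0 -0.02;0 0 0 0 0 0")

```text
t: 25.8
eef_pos: [0.605, 0.1063, 0.1923]
ee_rot: [-3.141, 0.001, -2.412]
force: [6.3, 0.4, -0.6]
width: 0.0456
```

```bash
python3 st.py
```

```text
t 25.8 pos [0.605  0.1063 0.1923] rot [-3.1411  0.0011 -2.412 ] q [ 0.4917  0.3026 -0.211   0.0002 -1.0561 -1.333 ] F [ 6.3334  0.3807 -0.6475] M [ 0.0999 -2.0184  0.2544] w 0.04557187989848762
```

Emit:
step_arm(commands="0 0 0 0 0 0;0 0 0 0 0 0;0 0 0 0 0 0;0 0 0 0 0 0", jaw=66)

```text
t: 26.3
eef_pos: [0.6042, 0.1061, 0.192]
ee_rot: [3.141, -0.001, -2.412]
force: [-0.1, -0.2, -0.2]
width: 0.0658
```

```bash
python3 st.py
```

```text
t 26.3 pos [0.6042 0.1061 0.192 ] rot [ 3.1413 -0.0005 -2.412 ] q [ 0.4917  0.3026 -0.2117 -0.0002 -1.0571 -1.3328] F [-0.106  -0.1791 -0.195 ] M [-0.0131  0.039  -0.0209] w 0.06582063372990829
```

Emit:
step_arm(commands="0 0 -20 0 0 0;0 0 -35 0 0 0;0 0 -40 0 0 0;0 0 -40 0 0 0;30 -30 -15 0 0 0;37 -41 0 0 0 0;37 -41 0 0 0 0;37 -41 0 0 0 0")

```text
t: 27.3
eef_pos: [0.601, -0.1034, 0.3423]
ee_rot: [3.142, 0.0, -2.411]
force: [0.5, 0.2, 0.6]
width: 0.0661
```

Emit:
step_arm(commands="37 -41 0 0 0 0;37 -41 0 0 0 0;37 -41 0 0 0 0;30 -30 0 0 0 0;0 0 0 0 0 0")

```text
t: 27.92
eef_pos: [0.5975, -0.3128, 0.3411]
ee_rot: [3.14, -0.001, -2.416]
force: [-0.9, -0.1, -0.5]
width: 0.0661
```

```bash
python3 st.py
python3 - <<'E'
from ov import *
G,B,Rd,Y=(0,255,0),(255,0,0),(0,0,255),(0,255,255)
s=grab_frame("scene");t=grab_frame("top")
cv2.imwrite("pics/f_raw.png",np.hstack([over(s,[],(240,200),32,12),over(t,[],(262,182),32,12)]))
c=np.array([.605,.106]);y=np.radians(192.5);h=c+.115*np.array([np.cos(y),np.sin(y)])
L=[(hexa(c,y,.196),G),(hexa(c,y,.164),B),(circ(h,.01,.214),Rd),(circ(c,.011,.2),Rd),(circ(c,.046,.159),G)]
cv2.imwrite("pics/f_ov.png",np.hstack([over(s,L,(240,200),32,12),over(t,L,(262,182),32,12)]))
save(t,"t8")
E
```

```text
t 27.925 pos [ 0.5975 -0.3128  0.3411] rot [ 3.1404 -0.0011 -2.4156] q [-0.1938  0.3208  0.157   0.0002 -1.4086 -0.651 ] F [-0.8655 -0.1105 -0.4704] M [ 0.1081 -0.0054 -0.0455] w 0.06610590535683966
```

View pics/f_raw.png

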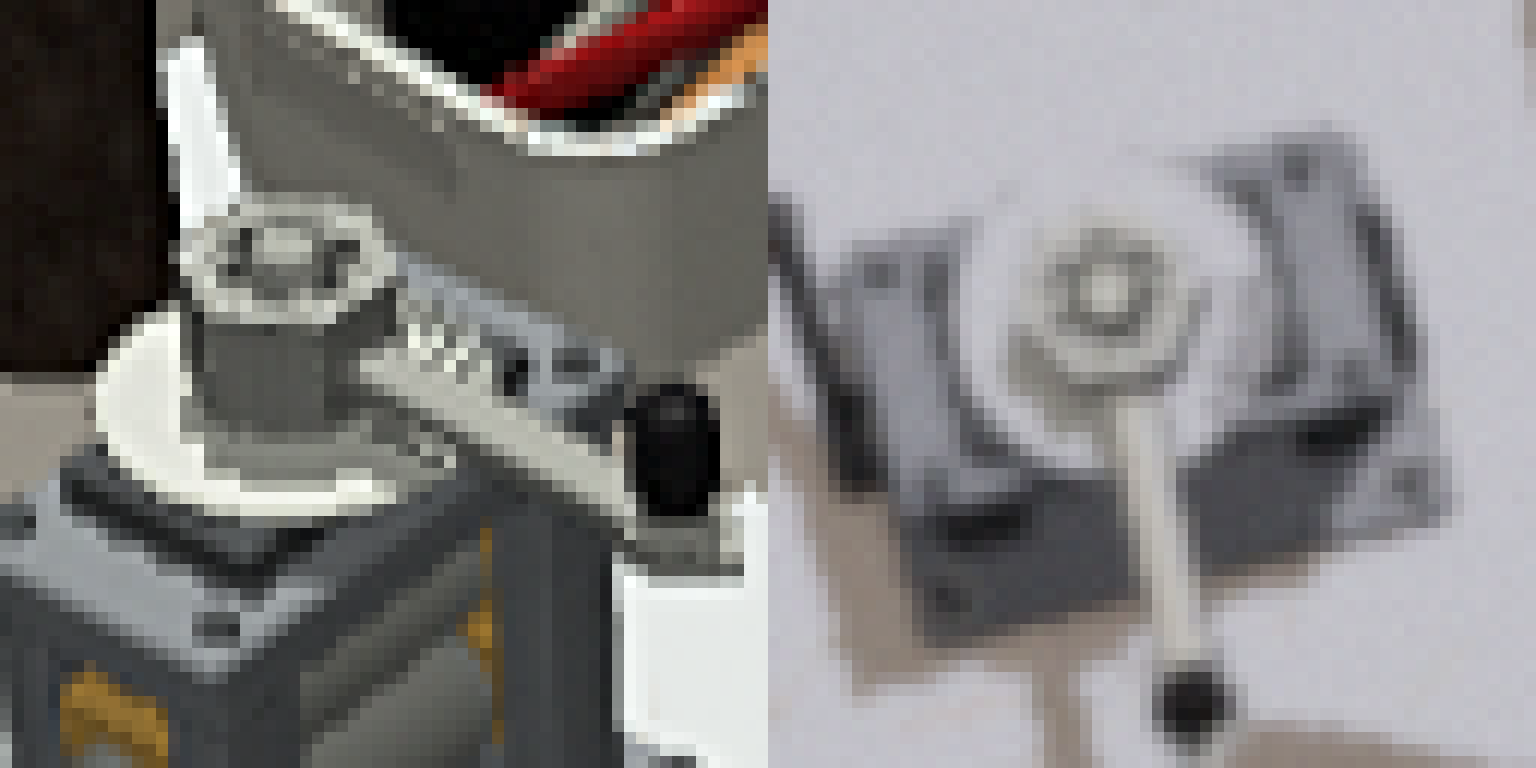

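View pics/f_ov.png

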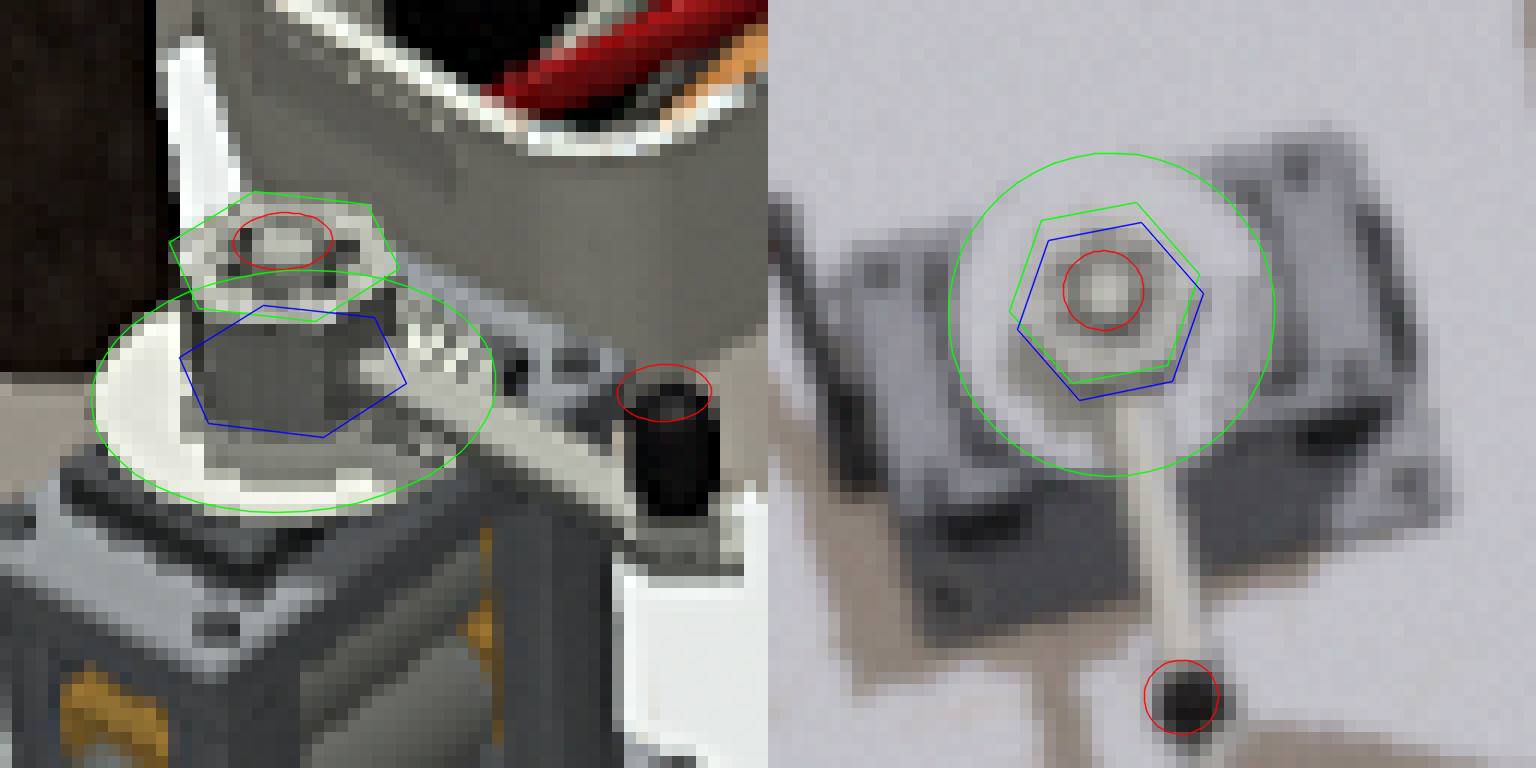

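View pics/t8.png

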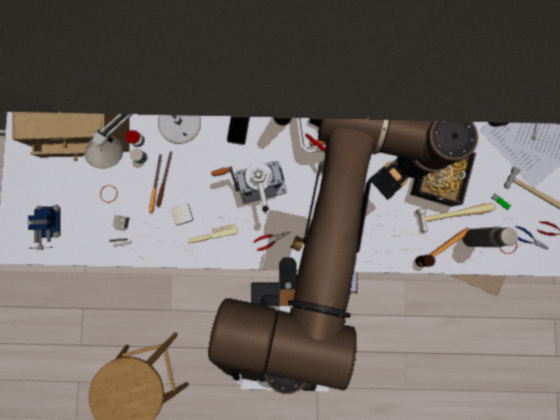

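```bash
python3 -c "
from station import *
job_done()"
```

```text
the job is handed in; nothing more can be done
```

The adjusting arm is home on the spindle, the rolls are closed and the arm points over the zero line. It is released, and I handed the job in at about 28 s of the 72 s.

**What I did:**
- I gripped the hub across two flats; the opening read 45.6 mm.
- I lowered it onto the pilot, trimming out the side force, and felt for the splines with a few newtons of press, about 9 N at most. It dropped in with the arm about 68° counter-clockwise of the zero line.
- I let it down until the shoulder carried it, with the underside at z ≈ 0.164.
- I swung it clockwise against the spindle's 0.4 N m until the moment rose to 0.77 N m at the stop. Then I eased back slightly, let go and moved clear.

**Last checks:**
- In both cameras the hub sits level on the shoulder with the spindle's end proud.
- The bar covers the zero line, pointing at about 193° in the world against a mill front of about 194–195°. The tool yaw at the stop gave about 191°. Both are within the 0.17 rad allowed.
- After release the wrist force was about 0.
- The bystanders that show in the final top picture look unmoved. The ring cone, cork dish and tweezers were partly or wholly hidden by the robot, so I could not confirm them there. Nothing was felt to touch any of them.

**Disagreements:** The two views gave the hub's starting position up to about 4 mm apart, and the first spindle position was about 1 mm off. The side force on the pilot showed the spindle error, and I corrected it by feel. The roll height itself could not be seen; I judged the rolls closed only from the sharp rise in torque at the stop.

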